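# Unload the plate reader stage and leave the reference plate clamped

## Robot

A 7-joint arm with a two-finger parallel gripper is mounted at the origin on the work surface. World frame = base frame: x ahead of the robot, y to its left, z up, the work surface at z = 0. Lengths are in m, angles in rad, forces in N, time in s.
With the tool pointing down it reaches from about 0.4 to 0.85 m from the base axis. Payload 10.4 kg.
Tool frame: the origin (TCP) lies on the centre line of the jaws, within the pads' length; the fingertips stand 11 mm ahead of it and the grasp point (between the pads) lies 8 mm behind it (tip_reach is the distance from the TCP to the fingertips, in m); z points along the fingers, y is the line along which they close (so a half turn about z gives the same grasp; the last joint's range is limited). The gripper opens to 85 mm and grips with 20 to 120 N. Pads are 22 mm wide; open, the fingers measure 114 mm over their backs; the gripper's body (76 mm by 85 mm) begins 54 mm behind the grasp point. The pads swing forward as they close: fully open they stand 13 mm farther back than shut.
Start: joints at [1.288, 0.332, -0.065, 1.46, 0.022, 1.35, -0.088], TCP at [0.161, -0.604, 0.242] pointing down, gripper open.
Joint ranges: [-2.6, 2.6], [-0.5, 2.12], [-1.47, 1.34], [0.16, 2.42], [-1.27, 4.41], [0.06, 2.06], [-2.6, 2.6]. Speed limits (rad/s): [2.22, 2.22, 2.79, 2.79, 3.14, 3.14, 3.14].

## Interface

Orientations are given as a unit quaternion [x, y, z, w].
In Python, from workcell import get_obs, camera, hand_in, tip_reach gives the robot as it stands. The module is installed in compiled form; this text tells all that it offers.
- The arm moves only by the tool move_arm, never from a script. Its argument "plan" is a list of rows, each an object with "delta_pos": the shift along the tool's x, y, z in shares of 0.75 m (1.0 is 0.75 m), a list of three; "turn": the turn, a rotation vector about the tool's x, y, z in parts of the range, where 1.0 means 2 pi rad, a list of three; "fingers": the closure, from 0 (fully open) to 1 (shut). A call has 1 to 12 rows; each row is the pose to reach, as a shift and turn from the pose commanded when the call began, along the tool's axes at that moment; what a row does not reach only later rows make up. A row lasts 1/8 s, in which the tool goes at most 62.5 mm and 10.7 degrees, less where a joint would pass 70% of its speed; a pose out of reach is approached as far as the arm can. Shift and turn numbers lie between -1 and 1, and a call with a number outside is refused. A call with a gripper value outside its range is refused whole. The fingers move at their own pace and stop on an object; "force" is the grip in N (left out, the last holds). Time passes only in rows, so rows that repeat a pose let the fingers close. It gives the time, the measured TCP pose, the force, the opening and the grip force at its end, in the units of the state.
- get_obs(): the state, without advancing time (a new reading comes with each control period).
- camera(name): name is "side" or "top" or "wrist"; returns a dict with "color" (384x512x3 uint8, red, green, blue), "range_z" (384x512 float32, m along the optical axis (not along the pixel's ray), 0 where there is no reading), "fx", "fy", "cx", "cy" (pixels), "R" (3x3) and "t" (3): a world point X has camera coordinates R X + t; the wrist camera has in their place "tool_from_camera" (4x4, takes a point from camera to tool coordinates, whose origin is the TCP and whose axes are the flange's). Camera axes: x right, y down, z forward; pixel columns grow to the right and rows downward; lengths in m; the calibration is good to about 2 mm. A picture is of the moment at which its call begins: read the wrist's pose just before it.
- hand_in(): hands the job in; it is judged then, once.
The state is a dict: "clock": time; "joint_pos": joint angles; "joint_velocities": joint speeds; "tau": joint torques, N m; "position": TCP position; "ee_rot": TCP orientation; "ft_force": force on the tool from outside, world axes, zero at the start; "torque": the same for the moment, N m; "grip_width": opening from 0.0 (shut) to 1.0 (fully open); "grasp_force": force on a finger pad.
Only numpy, scipy, OpenCV 4.12 (cv2) and the standard library are available. Lean on these libraries where they do the work, as an engineer would, in place of code of your own. Each camera call takes 0.05 s, during which the arm holds its last target. There are 200 camera calls.

## Task

Lift the clamp bar of the reader stage right up, slide each glass test plate out towards the front from beneath it and lay it flat, raised patch up, in the steel tray, not overlapping another. Then slide the reference plate (the one with the round disc), disc end first and disc up, fully home into any one of the bays, and lower the clamp bar fully down over it. The plates are glass: keep the grip on them below 10 N and never press on them harder than about that, and leave the bottle, the tip box and the mouse where they are.

Things in the scene. Friction and masses are not known exactly. Their poses are not given: they have to be found in the camera images.
- stage: Reader stage, fixed white block, y = +-130 mm, x = -20 (front) to +100 mm, 62 mm high. Origin on the bench, x to the rear (away from the robot). Four bays along x, open in front: bed 45 mm up, 35 mm wide between 6 mm high strips, back stop at x = +34. A fixed lip covers x = +24 to +34, underside 4 mm over a plate's top: draw plates 12 mm or more forward before lifting.
- bar (a joint): Angle of the clamp bar: 0 = fully down, grows as it is lifted up and back, 1.57 = arms upright, limit 1.75. Stiff friction hinge (0.15 N m, about 2 N at the handle): it stays where it is left. Fully down, its underside is 1 mm above the plates, just in front of their raised patches, so no plate can be drawn out.
- bar_handle (a point): Middle of the bar's handle: a round black rod, 12 mm thick, 68 mm long, along the stage's y, on two 6 mm posts 28 mm either side of the middle, 32 mm above the bar (14 x 10 mm section, 292 mm long). Bar down: 89 mm above the bench, 77 mm in front of and 32 mm above the hinge axis. Can be held from above across the rod between the posts; it turns in the fingers as the bar swings.
- bar_hinge (a point): Middle of the hinge axis of the bar, along the stage's y, at stage x = +65, 57 mm above the bench.
- bay0 (a point): Bay at stage y = -96 mm: the point on the bed (45 mm above the bench) where the underside centre of a plate lies when it is fully home; the plate then has 2.5 mm play each side and sticks out 36 mm over the stage's front, where it can be gripped by its long sides (only bench below). Axes as the stage's.
- bay1 (a point): Bay at stage y = -32 mm: the point on the bed (45 mm above the bench) where the underside centre of a plate lies when it is fully home; the plate then has 2.5 mm play each side and sticks out 36 mm over the stage's front, where it can be gripped by its long sides (only bench below). Axes as the stage's.
- bay2 (a point): Bay at stage y = 32 mm: the point on the bed (45 mm above the bench) where the underside centre of a plate lies when it is fully home; the plate then has 2.5 mm play each side and sticks out 36 mm over the stage's front, where it can be gripped by its long sides (only bench below). Axes as the stage's.
- bay3 (a point): Bay at stage y = 96 mm: the point on the bed (45 mm above the bench) where the underside centre of a plate lies when it is fully home; the plate then has 2.5 mm play each side and sticks out 36 mm over the stage's front, where it can be gripped by its long sides (only bench below). Axes as the stage's.
- plate0: Greenish glass test plate, 90 x 30 x 6 mm, 45 g, with a raised rectangular white patch (20 x 22 mm, 4 mm high) centred 20 mm towards +x from the centre. Origin at the centre of its underside, x along its length, z up. If present it starts fully home in bay0 (patch end at the rear), under the bar; two to four of the four are present.
- plate1: Greenish glass test plate, 90 x 30 x 6 mm, 45 g, with a raised rectangular white patch (20 x 22 mm, 4 mm high) centred 20 mm towards +x from the centre. Origin at the centre of its underside, x along its length, z up. If present it starts fully home in bay1 (patch end at the rear), under the bar; two to four of the four are present.
- plate2: Greenish glass test plate, 90 x 30 x 6 mm, 45 g, with a raised rectangular white patch (20 x 22 mm, 4 mm high) centred 20 mm towards +x from the centre. Origin at the centre of its underside, x along its length, z up. If present it starts fully home in bay2 (patch end at the rear), under the bar; two to four of the four are present.
- plate3: Greenish glass test plate, 90 x 30 x 6 mm, 45 g, with a raised rectangular white patch (20 x 22 mm, 4 mm high) centred 20 mm towards +x from the centre. Origin at the centre of its underside, x along its length, z up. If present it starts fully home in bay3 (patch end at the rear), under the bar; two to four of the four are present.
- fresh: Reference plate, same greenish glass plate 90 x 30 x 6 mm, but with a round white disc (20 mm across, 4 mm high) centred 20 mm towards +x from the centre, instead of a rectangular patch. Origin at the centre of its underside, x along its length towards the disc end. It starts flat on the bare bench.
- fresh_disc (a point): Centre of the top of the round disc on the reference plate.
- tray: Loose shallow steel tray, 180 (x) x 280 (y) mm outside, walls 4 mm thick, rim 11 mm high, floor 4 mm thick, 0.7 kg. Origin at the centre of its underside.
- reagent: Bystander: white bottle, 52 mm across, 110 mm high; origin at the centre of its underside.
- tipbox: Bystander: grey pipette-tip box 117 x 82 x 62 mm; origin at the centre of its underside.
- mouse: Bystander: black computer mouse 105 x 60 x 30 mm; origin at the centre of its underside.
Not all that is in view belongs to the job. Leave any brown or green look-alike of the plate1 alone.

How it is judged:
By the outcome, as a careful person would: the job done as asked, in the order asked, and still so for the second after the job is handed in, with the robot touching nothing.
Of plate0, plate1, plate2, plate3 only 2 to 4 are there at a start; the rules pass over those that are not, and their reading is None.
At some moment in a run one of fresh, tray may be knocked a few centimetres aside while the robot is not near it.
It also fails if it takes over 210 s, if anything falls off the work surface, if the arm or the gripper's body presses on something with over 40 N, if the wrist force passes 120 N, or if a joint passes its speed limit or range.

## Working session

There is one attempt and no reset: what is moved stays moved. The work goes in short steps, Python scripts to look and compute and a tool call to move; the robot and the scene stay as the last step left them, time stands still between calls to the robot, and variables do not carry over. Pictures are saved under pics/ and viewed, at most 14 in all, crops included, and the job is handed in when it is done.

Besides the shell and the picture viewer there is one more tool, called after "Request:" in YAML: its name, and indented under it one key for each argument. move_arm: Moves the arm, as the interface text tells. Its arguments: {"type":"object","properties":{"plan":{"type":"array","items":{"type":"object","properties":{"delta_pos":{"type":"array","items":{"type":"number"}},"turn":{"type":"array","items":{"type":"number"}},"fingers":{"type":"number"}}}},"force":{"type":"number"}},"required":["plan"]}

```bash
mkdir -p pics; cat > h.py <<'E'
import numpy as np, cv2
from scipy.spatial.transform import Rotation as Rn
from workcell import get_obs, camera, hand_in, tip_reach
def save(c,n,crop=None,s=1):
    im=c["color"][:,:,::-1]
    if crop: im=im[crop[1]:crop[3],crop[0]:crop[2]]
    cv2.imwrite("pics/"+n,cv2.resize(np.ascontiguousarray(im),None,fx=s,fy=s,interpolation=cv2.INTER_CUBIC))
def px(c,u,v,o=None,z=None):
    d=c["range_z"][int(v),int(u)] if z is None else z
    p=np.array([(u-c["cx"])/c["fx"]*d,(v-c["cy"])/c["fy"]*d,d])
    if "R" in c: return c["R"].T@(p-c["t"])
    T=c["tool_from_camera"]; p=T[:3,:3]@p+T[:3,3]
    return Rn.from_quat(o["ee_rot"]).apply(p)+o["position"]
def cloud(c,o=None):
    v,u=np.mgrid[0:384,0:512]; d=c["range_z"]
    p=np.stack([(u-c["cx"])/c["fx"]*d,(v-c["cy"])/c["fy"]*d,d],-1).reshape(-1,3)
    if "R" in c: w=(p-c["t"])@c["R"]
    else:
        T=c["tool_from_camera"]; w=Rn.from_quat(o["ee_rot"]).apply(p@T[:3,:3].T+T[:3,3])+o["position"]
    w[d.reshape(-1)==0]=np.nan
    return w.reshape(384,512,3)
E
python3 - <<'E'
from h import *
o=get_obs(); print(o, tip_reach)
for n in("top","side"):
    c=camera(n); save(c,n+"0.png",s=1.5); print(n,c["fx"],c["R"],c["t"]); np.savez(n+".npz",**c)
E
```

```text
{'clock': 0.0, 'joint_pos': array([ 1.28838265,  0.33286666, -0.06470687,  1.4609602 ,  0.02159322,
        1.34990665, -0.08852217]), 'joint_velocities': array([-1.33891424e-03,  1.36187841e-03,  4.50884382e-04,  2.22293552e-04,
       -3.27996615e-04, -3.09440688e-03,  5.09924699e-05]), 'tau': array([ 1.22222664e-03, -6.25447655e+01,  5.00752463e-02, -3.91617537e+01,
        1.61513232e-02,  9.87193751e-03,  2.42952956e-05]), 'position': array([ 0.16046827, -0.60366483,  0.24151018]), 'ee_rot': array([ 9.91573433e-01,  1.29543830e-01, -1.23067662e-04, -7.12233805e-04]), 'ft_force': array([-0.25307444,  0.19427168, -0.84178415]), 'torque': array([-0.00156745, -0.00433602, -0.01612921]), 'grasp_force': 0.0, 'grip_width': 0.9967908358230747} 0.011
top 350.9402124250703 [[ 0.0248871  -0.9996519  -0.0087587 ]
 [-0.99227711 -0.0236366  -0.121768  ]
 [ 0.12151859  0.01172151 -0.99251994]] [-0.04677448  0.55750796  1.00842732]
side 380.0324565381354 [[-0.98740675 -0.15714775  0.01823449]
 [-0.10728989  0.58047451 -0.80717917]
 [ 0.11626174 -0.79897054 -0.59002482]] [0.55050588 0.15134771 1.17444954]
```

View pics/top0.png

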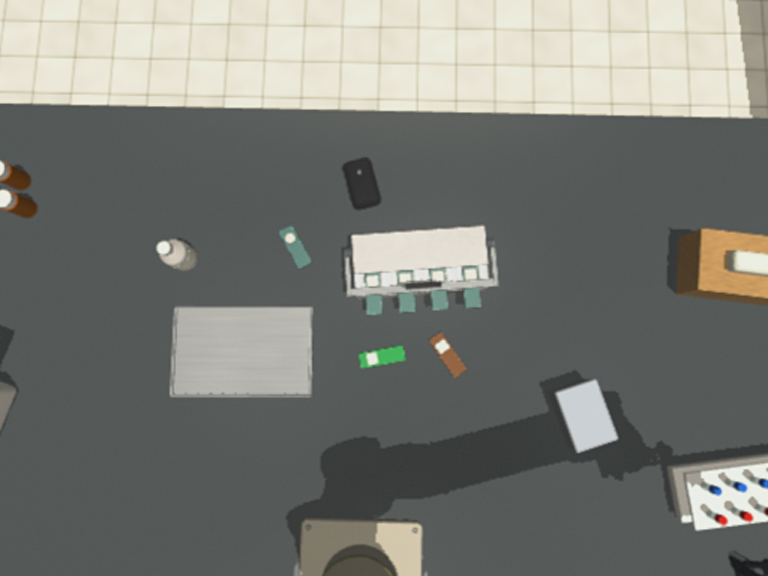

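View pics/side0.png

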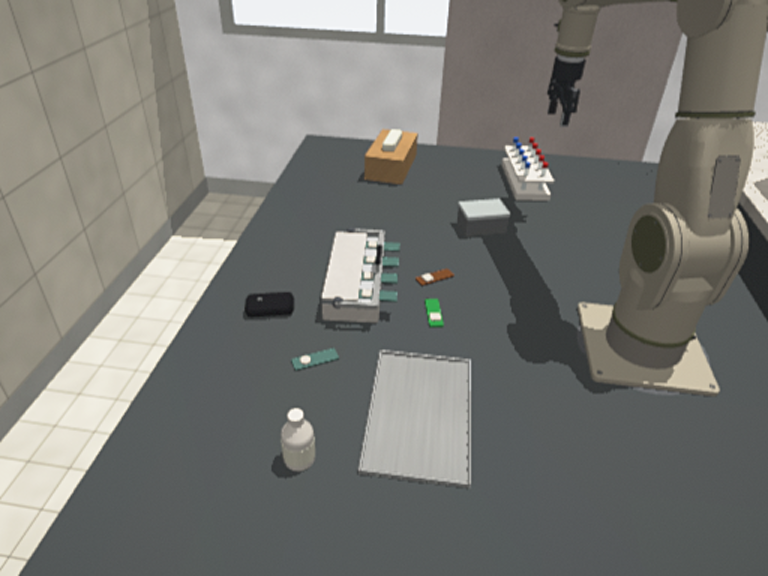

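The top view shows the stage at (420,262) with four plates at (374,305), (406,302), (439,299) and (472,297). The tray is at (241,351) and the bottle at (178,253). The mouse is at (361,183) and the tip box at (587,415).

Candidates for the reference plate:
- Greenish plate with a round disc at (295,247): this is the one.
- Green plate at (382,357): look-alike.
- Brown plate at (447,354): look-alike.

Next I'll measure and confirm with an enlarged crop.

```bash
python3 - <<'E'
from h import *
t=dict(np.load("top.npz")); s=dict(np.load("side.npz"))
save(t,"crop_top.png",(180,120,350,210),4.5)
P=cloud(t);S=cloud(s)
for nm,W,k in(("top",P,t),("side",S,s)):
    b=(W[...,0]>.2)&(W[...,0]<.9)&(abs(W[...,1])<.6)
    z=W[...,2]
    hsv=cv2.cvtColor(k["color"],cv2.COLOR_RGB2HSV)
    # tray & fresh & stage top
    def rect(m,l):
        n,lab,st,_=cv2.connectedComponentsWithStats(m.astype(np.uint8))
        for i in range(1,n):
            if st[i,4]>40:
                q=W[lab==i]; r=cv2.minAreaRect(q[:,:2].astype(np.float32))
                print(nm,l,st[i,:5],np.round(r[0],4),np.round(r[1],3),round(r[2],1),"z",np.round(np.nanpercentile(q[:,2],[5,50,95]),4))
    rect(b&(z>.055)&(z<.07),"z62")
    rect(b&(z>.003)&(z<.016),"low")
    g=(hsv[...,0]>70)&(hsv[...,0]<100)&(hsv[...,1]>60)&(hsv[...,2]>60)
    rect(b&g,"glass")
    print(nm,"bench",np.nanmedian(z[b]))
E
```

```text
top z62 [ 230  151  103   47 2924] [ 0.6177 -0.1026] [0.12  0.292] 5.5 z [0.0576 0.0609 0.064 ]
top z62 [109 160  17  18  63] [0.6165 0.3694] [0.032 0.05 ] 60.6 z [0.0563 0.0644 0.0696]
top z62 [ 371  253   41   49 1249] [ 0.3305 -0.4182] [0.117 0.082] 19.3 z [0.0577 0.0608 0.0638]
top low [186 150  22  29 236] [0.6508 0.1524] [0.09  0.034] 28.4 z [0.0032 0.0056 0.0099]
top low [ 114  204   95   63 2922] [0.4322 0.2513] [0.186 0.285] 1.3 z [0.0031 0.0045 0.0106]
top low [287 222  25  30 259] [ 0.4386 -0.1626] [0.093 0.033] 34.6 z [0.0034 0.0058 0.0103]
top low [239 231  32  15 249] [ 0.4304 -0.0318] [0.03  0.093] 11.4 z [0.0036 0.0059 0.0102]
top glass [191 158  16  20 150] [0.6393 0.1464] [0.058 0.027] 30.7 z [0.0019 0.0051 0.0075]
top glass [310 193   9  12  53] [ 0.5482 -0.2033] [0.032 0.024] 3.6 z [0.0467 0.0496 0.0527]
top glass [245 197   8  11  47] [ 0.5333 -0.0119] [0.03  0.021] 1.9 z [0.0471 0.05   0.0529]
top bench -0.0006889970605667369
side z62 [306 133  34  14 327] [ 0.3302 -0.4137] [0.119 0.088] 17.9 z [0.0564 0.0597 0.0625]
side z62 [ 215  152   42   54 1329] [ 0.6182 
[... 679 characters left out ...]
052 0.0092]
side low [ 239  234   75   92 2961] [0.4357 0.2519] [0.179 0.286] 1.3 z [0.0031 0.0043 0.0105]
side low [190 304  20  10  55] [0.6155 0.3994] [0.047 0.018] 21.5 z [0.0046 0.0095 0.0155]
side glass [256 162  10   5  50] [ 0.5541 -0.2409] [0.033 0.107] 5.9 z [0.0467 0.0488 0.0515]
side glass [255 171  11   6  52] [ 0.5486 -0.1782] [0.035 0.103] 8.0 z [0.0457 0.0494 0.0511]
side glass [254 183  11   6  58] [ 0.5377 -0.0748] [0.034 0.031] 7.9 z [0.0469 0.0496 0.0517]
side glass [253 194  11   7  65] [ 0.5366 -0.0423] [0.032 0.098] 8.0 z [0.0474 0.0496 0.0515]
side glass [195 233  31  14 176] [0.6528 0.1528] [0.088 0.039] 28.9 z [0.0014 0.0047 0.0071]
side bench -0.0006961874210873761
```

View pics/crop_top.png

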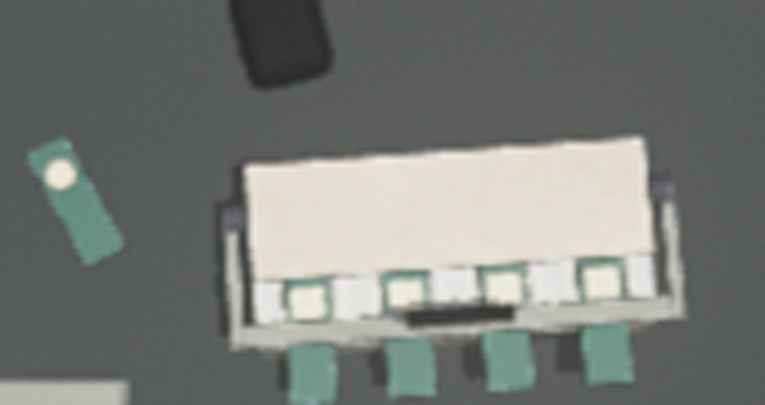

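The crop confirms it: round disc on the greenish plate at crop (60,174), with four rectangular-patch plates in the bays. So all four test plates are present. Stage yaw is about 5.5° and its origin is about (0.578,-0.105). I'll move above it for a close look with the wrist camera.

```bash
cat >> h.py <<'E'
def go(wps,o=None):
    "wps: (x,y,z,phi_deg) world; prints rows relative to current pose"
    o=o or get_obs(); R=Rn.from_quat(o["ee_rot"]); 
    for x,y,z,ph in wps:
        p=np.radians(ph); T=Rn.from_matrix(np.array([[np.cos(p),np.sin(p),0],[np.sin(p),-np.cos(p),0],[0,0,-1]]))
        print((x,y,z,ph),"dp",np.round(R.inv().apply(np.array([x,y,z])-o["position"]),4),"turn",np.round((R.inv()*T).as_rotvec(),3))
E
python3 -c "
from h import *
go([(.53,-.10,.32,95.5)])"
```

```text
(0.53, -0.1, 0.32, 95.5) dp [ 0.4865 -0.392  -0.0779] turn [-1.000e-03 -1.000e-03 -1.407e+00]
```

The rows are not in the units I measure in: shifts go in shares of 0.75 m and turns go in shares of 2 pi rad. I convert before sending: 0.486 m is 0.648, -0.392 m is -0.5227, -1.407 rad is -0.2239.

Request:
move_arm:
  plan:
    - {"delta_pos":[0.0533,-0.04,-0.1],"turn":[0,0,-0.0239],"fingers":0.3}
    - {"delta_pos":[0.648,-0.5227,-0.104],"turn":[0,0,-0.2239],"fingers":0.3}
    - {"delta_pos":[0.648,-0.5227,-0.104],"turn":[0,0,-0.2239],"fingers":0.3}
    - {"delta_pos":[0.648,-0.5227,-0.104],"turn":[0,0,-0.2239],"fingers":0.3}
    - {"delta_pos":[0.648,-0.5227,-0.104],"turn":[0,0,-0.2239],"fingers":0.3}
    - {"delta_pos":[0.648,-0.5227,-0.104],"turn":[0,0,-0.2239],"fingers":0.3}
    - {"delta_pos":[0.648,-0.5227,-0.104],"turn":[0,0,-0.2239],"fingers":0.3}
    - {"delta_pos":[0.648,-0.5227,-0.104],"turn":[0,0,-0.2239],"fingers":0.3}
    - {"delta_pos":[0.648,-0.5227,-0.104],"turn":[0,0,-0.2239],"fingers":0.3}
    - {"delta_pos":[0.648,-0.5227,-0.104],"turn":[0,0,-0.2239],"fingers":0.3}
    - {"delta_pos":[0.648,-0.5227,-0.104],"turn":[0,0,-0.2239],"fingers":0.3}
    - {"delta_pos":[0.648,-0.5227,-0.104],"turn":[0,0,-0.2239],"fingers":0.3}
  force: 20

```text
clock: 1.6
position: [0.5302, -0.0979, 0.3199]
ee_rot: [0.671, 0.742, 0.0, -0.001]
ft_force: [-0.0, -0.3, -0.9]
grip_width: 0.702
grasp_force: 0.0
```

Request:
move_arm:
  plan:
    - {"delta_pos":[0,0,0],"turn":[0,0,0],"fingers":0.3}
    - {"delta_pos":[0,0,0],"turn":[0,0,0],"fingers":0.3}

```text
clock: 1.85
position: [0.529, -0.1018, 0.3202]
ee_rot: [0.673, 0.739, -0.0, 0.0]
ft_force: [-0.5, -0.1, 0.6]
grip_width: 0.701
grasp_force: 0.0
```

```bash
python3 - <<'E'
from h import *
o=get_obs(); c=camera("wrist"); save(c,"w1.png",s=1.5); np.savez("w1.npz",**c,pos=o["position"],rot=o["ee_rot"])
print(o["clock"],o["position"],o["ee_rot"],o["joint_pos"],o["grip_width"],c["fx"],c["tool_from_camera"],o["ft_force"])
E
```

```text
1.85 [ 0.52899047 -0.10179405  0.32021142] [ 6.73195714e-01  7.39464272e-01 -3.40359046e-04  6.79636501e-05] [ 0.69232934  0.16382935 -0.65982626  1.53564145  0.10119847  1.47689044
  0.1232179 ] 0.7012019048848955 321.47916453641386 [[-7.95345666e-05 -9.56061313e-01 -2.93166777e-01  7.49240165e-02]
 [ 9.99999868e-01  7.26994794e-05 -5.08378600e-04 -8.02519369e-04]
 [ 5.07354184e-04 -2.93166779e-01  9.56061181e-01 -1.31578476e-01]
 [ 0.00000000e+00  0.00000000e+00  0.00000000e+00  1.00000000e+00]] [-0.47315197 -0.14617606  0.61360639]
```

View pics/w1.png

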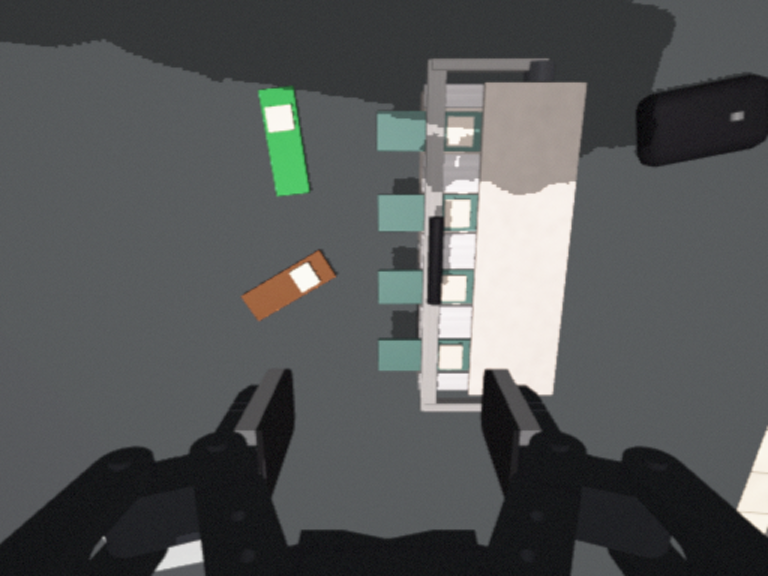

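The wrist view shows the handle from (436,217) to (433,303). The plate fronts sit at x≈377, in rows 131, 213, 287 and 355. I'll measure these from the wrist range and check them against the other views.

```bash
cat > meas.py <<'E'
from h import *
c=dict(np.load("w1.npz")); o=dict(position=c["pos"],ee_rot=c["rot"])
W=cloud(c,o); z=W[...,2]; b=(W[...,0]>.45)&(W[...,0]<.75)&(abs(W[...,1]+.1)<.2)
print("bench",np.nanmedian(z[abs(z)<.01]))
hsv=cv2.cvtColor(c["color"],cv2.COLOR_RGB2HSV)
def rect(m,l,mn=60):
    n,lab,st,_=cv2.connectedComponentsWithStats(m.astype(np.uint8))
    for i in range(1,n):
        if st[i,4]>mn:
            q=W[lab==i]; r=cv2.minAreaRect(q[:,:2].astype(np.float32))
            print(l,st[i,:5],np.round(r[0],4),np.round(r[1],4),round(r[2],1),"z",np.round(np.percentile(q[:,2],[5,50,95]),4))
rect(b&(z>.088)&(z<.1),"handle")
rect(b&(z>.055)&(z<.07),"stagetop")
g=(hsv[...,0]>75)&(hsv[...,0]<95)&(hsv[...,1]>50)
rect(b&g&(z>.045)&(z<.056),"plate")
m=b&g&(z>.045)&(z<.056)
for u,v in((401,131),(401,213),(400,287),(400,355)):
    print(px(c,u/1.5,v/1.5,o))
E
python3 meas.py
```

```text
bench -7.397179421630984e-05
handle [285 144  12  60 605] [ 0.5654 -0.106 ] [0.0121 0.0683] 5.8 z [0.0901 0.0936 0.0955]
stagetop [  280    39   112   235 15823] [ 0.6177 -0.1009] [0.1192 0.2914] 5.4 z [0.0604 0.0619 0.0634]
stagetop [298  78  18  20 146] [ 0.5761 -0.0097] [0.0196 0.0211] 2.0 z [0.0551 0.0557 0.0566]
stagetop [297 133  17  18 129] [ 0.5825 -0.0716] [0.0199 0.0208] 5.4 z [0.0551 0.0555 0.0565]
stagetop [295 230  13  12  63] [ 0.5946 -0.1951] [0.017  0.0153] 1.1 z [0.0551 0.0555 0.0565]
plate [252  74  32  27 822] [ 0.5305 -0.013 ] [0.0365 0.0291] 5.4 z [0.0496 0.0509 0.0523]
plate [308  76  12  24  77] [ 0.5863 -0.0086] [0.0266 0.0118] 89.6 z [0.0496 0.051  0.0524]
plate [252 130  30  24 711] [ 0.536  -0.0767] [0.0363 0.0287] 5.6 z [0.0496 0.051  0.0523]
plate [296 130  22  23 105] [ 0.5847 -0.0715] [0.0262 0.0275] 5.6 z [0.0495 0.0509 0.0524]
plate [252 180  29  22 622] [ 0.5418 -0.1396] [0.0365 0.0292] 5.9 z [0.0497 0.0509 0.0522]
plate [296 180  19  22 112] [ 0.5924 -0.1345] [0.0231 0.0299] 10.2 z [0.0495 0.0509 0.052 ]
plate [253 226  27  21 566] [ 0.5483 -0.2034] [0.0356 0.0307] 5.1 z [0.0496 0.0508 0.0521]
plate [293 227  20  19  94] [ 0.5968 -0.1982] [0.0261 0.0265] 4.6 z [0.0497 0.0508 0.0518]
[ 0.53048072 -0.01327799  0.05083393]
[ 0.53702072 -0.07705849  0.05063248]
[ 0.54263095 -0.14034329  0.05080271]
[ 0.54910619 -0.20391881  0.05077313]
```

In the tool's units: 0.235 m is 0.3133, 0.16 m is 0.2133, -0.002 rad is -0.0003.

Request:
move_arm:
  plan:
    - {"delta_pos":[-0.0101,0.048,0.08],"turn":[0,0,-0.0003],"fingers":0.5}
    - {"delta_pos":[-0.0101,0.048,0.16],"turn":[0,0,-0.0003],"fingers":0.5}
    - {"delta_pos":[-0.0101,0.048,0.2133],"turn":[0,0,-0.0003],"fingers":0.5}
    - {"delta_pos":[-0.0101,0.048,0.24],"turn":[0,0,-0.0003],"fingers":0.5}
    - {"delta_pos":[-0.0101,0.048,0.2667],"turn":[0,0,-0.0003],"fingers":0.5}
    - {"delta_pos":[-0.0101,0.048,0.2933],"turn":[0,0,-0.0003],"fingers":0.5}
    - {"delta_pos":[-0.0101,0.048,0.3133],"turn":[0,0,-0.0003],"fingers":0.6}
    - {"delta_pos":[-0.0101,0.048,0.3133],"turn":[0,0,-0.0003],"fingers":0.8}
    - {"delta_pos":[-0.0101,0.048,0.3133],"turn":[0,0,-0.0003],"fingers":0.84}
    - {"delta_pos":[-0.0101,0.048,0.3133],"turn":[0,0,-0.0003],"fingers":0.84}

```text
clock: 3.15
position: [0.5667, -0.1045, 0.0861]
ee_rot: [0.672, 0.741, 0.0, 0.001]
ft_force: [-0.1, -0.2, 0.8]
grip_width: 0.159
grasp_force: 0.0
```

Request:
move_arm:
  plan:
    - {"delta_pos":[0,0,0],"turn":[0,0,0],"fingers":0.85}
    - {"delta_pos":[0,0,0],"turn":[0,0,0],"fingers":0.85}
    - {"delta_pos":[0,0,0],"turn":[0,0,0],"fingers":0.85}

```text
clock: 3.52
position: [0.5662, -0.1045, 0.0854]
ee_rot: [0.672, 0.741, 0.0, 0.0]
ft_force: [-0.8, -0.6, 0.7]
grip_width: 0.151
grasp_force: 0.0
```

Request:
move_arm:
  plan:
    - {"delta_pos":[0,0,0],"turn":[0,0,0],"fingers":0.87}
    - {"delta_pos":[0,0,0],"turn":[0,0,0],"fingers":0.87}
    - {"delta_pos":[0,0,0],"turn":[0,0,0],"fingers":0.87}

```text
clock: 3.9
position: [0.566, -0.1045, 0.0854]
ee_rot: [0.672, 0.741, -0.0, -0.0]
ft_force: [-2.5, 0.0, 3.0]
grip_width: 0.131
grasp_force: 12.9
```

Request:
move_arm:
  plan:
    - {"delta_pos":[0,0,0],"turn":[0,0,0],"fingers":0.89}
    - {"delta_pos":[0,0,0],"turn":[0,0,0],"fingers":0.89}
    - {"delta_pos":[0,0,0],"turn":[0,0,0],"fingers":0.89}

```text
clock: 4.28
position: [0.566, -0.1045, 0.0854]
ee_rot: [0.672, 0.741, -0.0, -0.0]
ft_force: [-4.7, -1.0, 4.8]
grip_width: 0.129
grasp_force: 19.7
```

Request:
move_arm:
  plan:
    - {"delta_pos":[0,0,0],"turn":[0,0,0],"fingers":0.91}
    - {"delta_pos":[0,0,0],"turn":[0,0,0],"fingers":0.91}
    - {"delta_pos":[0,0,0],"turn":[0,0,0],"fingers":0.91}

```text
clock: 4.65
position: [0.566, -0.1045, 0.0854]
ee_rot: [0.672, 0.741, -0.0, -0.0]
ft_force: [-4.2, -0.0, 4.9]
grip_width: 0.131
grasp_force: 19.7
```

Force and closure are now calibrated: the grip rises about 13 N over roughly 0.01 of closure past contact, so the glass needs steps of 0.002. Now I'll swing the bar up along its arc.

In the tool's units: 0.115 m is 0.1533, 0.1112 m is 0.1483, 0.3 rad is 0.0477.

Request:
move_arm:
  plan:
    - {"delta_pos":[0,0.0048,-0.01],"turn":[0.0032,0,0],"fingers":0.91}
    - {"delta_pos":[0,0.0105,-0.0196],"turn":[0.0064,0,0],"fingers":0.91}
    - {"delta_pos":[0,0.0172,-0.0285],"turn":[0.0095,0,0],"fingers":0.91}
    - {"delta_pos":[0,0.0247,-0.0367],"turn":[0.0127,0,0],"fingers":0.91}
    - {"delta_pos":[0,0.042,-0.0505],"turn":[0.0191,0,0],"fingers":0.91}
    - {"delta_pos":[0,0.0617,-0.0607],"turn":[0.0255,0,0],"fingers":0.91}
    - {"delta_pos":[0,0.0831,-0.0668],"turn":[0.0318,0,0],"fingers":0.91}
    - {"delta_pos":[0,0.1052,-0.0685],"turn":[0.0382,0,0],"fingers":0.91}
    - {"delta_pos":[0,0.1272,-0.0657],"turn":[0.0446,0,0],"fingers":0.91}
    - {"delta_pos":[0,0.1379,-0.0628],"turn":[0.0477,0,0],"fingers":0.91}
    - {"delta_pos":[0,0.1483,-0.0587],"turn":[0.0477,0,0],"fingers":0.91}
    - {"delta_pos":[0,0.1533,-0.0563],"turn":[0.0477,0,0],"fingers":0.91}

```text
clock: 6.15
position: [0.6808, -0.0935, 0.1272]
ee_rot: [0.664, 0.732, -0.111, -0.1]
ft_force: [-2.8, -2.2, 2.8]
grip_width: 0.133
grasp_force: 20.6
```

Request:
move_arm:
  plan:
    - {"delta_pos":[0,0,0],"turn":[0,0,0],"fingers":0.91}
    - {"delta_pos":[0,0,0],"turn":[0,0,0],"fingers":0.91}

```text
clock: 6.4
position: [0.6805, -0.0935, 0.1272]
ee_rot: [0.664, 0.733, -0.111, -0.1]
ft_force: [0.8, -2.1, -2.0]
grip_width: 0.133
grasp_force: 20.5
```

```bash
python3 - <<'E'
from h import *
o=get_obs(); print(o["position"],o["ft_force"],o["joint_pos"])
c=camera("side"); save(c,"s2.png",(180,80,400,260),3.5); t=camera("top"); W=cloud(t); z=W[...,2]; save(t,"t2.png",(180,120,350,210),4.5)
E
```

```text
[ 0.68052297 -0.09350155  0.12724971] [ 0.79743056 -2.146405   -1.96776381] [ 0.33102484  0.82322112 -0.52821789  1.06460439  0.37729482  1.64386932
 -0.0397236 ]
```

View pics/s2.png

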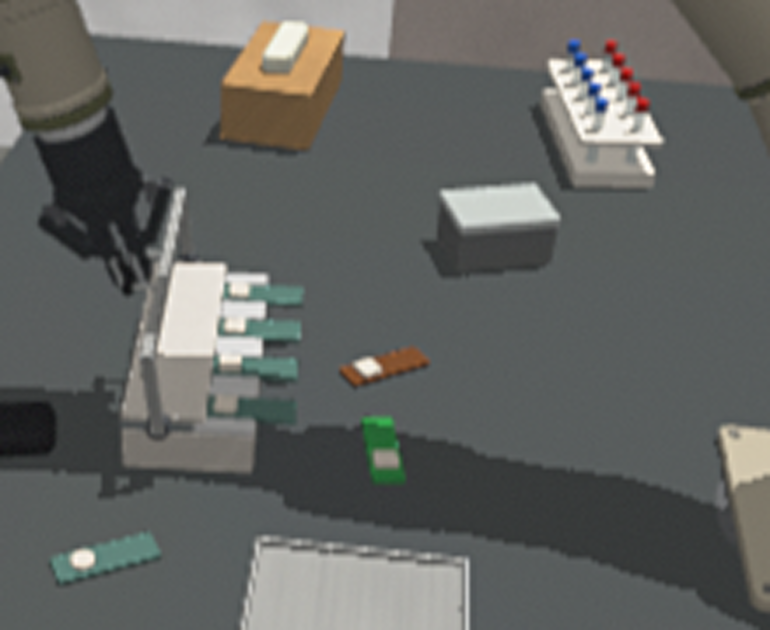

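The bar stands upright (crop (165,260)). I'll release it, back off along the fingers and plan the first plate.

In the tool's units: -0.13 m is -0.1733, -0.09 m is -0.12.

Request:
move_arm:
  plan:
    - {"delta_pos":[0,0,0],"turn":[0,0,0],"fingers":0.8}
    - {"delta_pos":[0,0,0],"turn":[0,0,0],"fingers":0.79}
    - {"delta_pos":[0,0,0],"turn":[0,0,0],"fingers":0.79}
    - {"delta_pos":[0,0,-0.0133],"turn":[0,0,0],"fingers":0.79}
    - {"delta_pos":[0,0,-0.0333],"turn":[0,0,0],"fingers":0.79}
    - {"delta_pos":[0,0,-0.0667],"turn":[0,0,0],"fingers":0.79}
    - {"delta_pos":[0,0,-0.12],"turn":[0,0,0],"fingers":0.79}
    - {"delta_pos":[0,0,-0.1733],"turn":[0,0,0],"fingers":0.79}
    - {"delta_pos":[0,0,-0.1733],"turn":[0,0,0],"fingers":0.7}

```text
clock: 7.62
position: [0.7204, -0.0887, 0.256]
ee_rot: [0.664, 0.733, -0.108, -0.098]
ft_force: [0.1, 0.4, -1.1]
grip_width: 0.301
grasp_force: 0.0
```

```bash
cat >> h.py <<'E'
TH=np.radians(5.5); SO=np.array([.5774,-.1048]); ex=np.array([np.cos(TH),np.sin(TH)]); ey=np.array([-ex[1],ex[0]])
def st(x,y,z,ph=185.5): p=SO+ex*x+ey*y; return (round(p[0],4),round(p[1],4),z,ph)
E
python3 - <<'E'
from h import *
t=camera("top"); W=cloud(t); z=W[...,2]
m=(abs(W[...,0]-.65)<.12)&(abs(W[...,1]+.1)<.17)&(z>.1)&(z<.19); q=W[m]; print(len(q)); 
l=(q[:,:2]-SO)@np.c_[ex,ey]; print(np.percentile(l,[5,50,95],axis=0),np.percentile(q[:,2],[5,50,95]))
go([(.60,-.04,.25,140),st(-.034,.096,.13),st(-.034,.096,.055)])
E
```

```text
228
[[ 0.06593128 -0.14206355]
 [ 0.07028911  0.08538873]
 [ 0.07677538  0.13966295]] [0.12409975 0.13859432 0.14159135]
(0.6, -0.04, 0.25, 140) dp [ 0.0604 -0.1083  0.0371] turn [-0.281 -0.115 -0.769]
(np.float64(0.5344), np.float64(-0.0125), 0.13, 185.5) dp [ 0.0941 -0.1331  0.1701] turn [-0.233 -0.232 -1.556]
(np.float64(0.5344), np.float64(-0.0125), 0.055, 185.5) dp [ 0.0941 -0.1112  0.2418] turn [-0.233 -0.232 -1.556]
```

In the tool's units: 0.1701 m is 0.2268, -0.1331 m is -0.1775, -1.556 rad is -0.2476.

Request:
move_arm:
  plan:
    - {"delta_pos":[0.08,-0.144,0.0493],"turn":[-0.0447,-0.0183,-0.1224],"fingers":0.45}
    - {"delta_pos":[0.08,-0.144,0.0493],"turn":[-0.0447,-0.0183,-0.1224],"fingers":0.45}
    - {"delta_pos":[0.08,-0.144,0.0493],"turn":[-0.0447,-0.0183,-0.1224],"fingers":0.45}
    - {"delta_pos":[0.08,-0.144,0.0493],"turn":[-0.0447,-0.0183,-0.1224],"fingers":0.45}
    - {"delta_pos":[0.08,-0.144,0.0493],"turn":[-0.0447,-0.0183,-0.1224],"fingers":0.45}
    - {"delta_pos":[0.1255,-0.1775,0.1333],"turn":[-0.0371,-0.0369,-0.2476],"fingers":0.45}
    - {"delta_pos":[0.1255,-0.1775,0.2268],"turn":[-0.0371,-0.0369,-0.2476],"fingers":0.45}
    - {"delta_pos":[0.1255,-0.1775,0.2268],"turn":[-0.0371,-0.0369,-0.2476],"fingers":0.45}
    - {"delta_pos":[0.1255,-0.1775,0.2268],"turn":[-0.0371,-0.0369,-0.2476],"fingers":0.45}
    - {"delta_pos":[0.1255,-0.1775,0.2268],"turn":[-0.0371,-0.0369,-0.2476],"fingers":0.45}
    - {"delta_pos":[0.1255,-0.1775,0.2268],"turn":[-0.0371,-0.0369,-0.2476],"fingers":0.45}
    - {"delta_pos":[0.1255,-0.1775,0.2268],"turn":[-0.0371,-0.0369,-0.2476],"fingers":0.45}

```text
clock: 9.18
position: [0.5328, -0.0132, 0.1284]
ee_rot: [-0.047, 0.999, -0.0, -0.002]
ft_force: [-0.6, -0.5, -0.2]
grip_width: 0.55
grasp_force: 0.0
```

Request:
move_arm:
  plan:
    - {"delta_pos":[0,0,0],"turn":[0,0,0],"fingers":0.45}
    - {"delta_pos":[0,0,0],"turn":[0,0,0],"fingers":0.45}

```text
clock: 9.43
position: [0.533, -0.0132, 0.1286]
ee_rot: [-0.048, 0.999, -0.0, -0.002]
ft_force: [-0.7, 0.1, -0.3]
grip_width: 0.551
grasp_force: 0.0
```

```bash
python3 - <<'E'
from h import *
o=get_obs(); print(o["position"],o["ee_rot"],o["joint_pos"],o["grip_width"])
go([st(-.034,.096,.075),st(-.034,.096,.055)])
c=camera("wrist"); save(c,"w3.png",s=1.2)
E
```

```text
[ 0.53303024 -0.01315938  0.12856616] [-4.76933038e-02  9.98860388e-01 -5.78584978e-05 -1.80851593e-03] [ 0.7307078   0.37529856 -0.93097722  1.7999177   0.32983815  1.13597252
  1.3565013 ] 0.5508334256071435
(np.float64(0.5344), np.float64(-0.0125), 0.075, 185.5) dp [-0.0016  0.0005  0.0536] turn [ 0.    -0.004 -0.001]
(np.float64(0.5344), np.float64(-0.0125), 0.055, 185.5) dp [-0.0017  0.0005  0.0736] turn [ 0.    -0.004 -0.001]
```

View pics/w3.png

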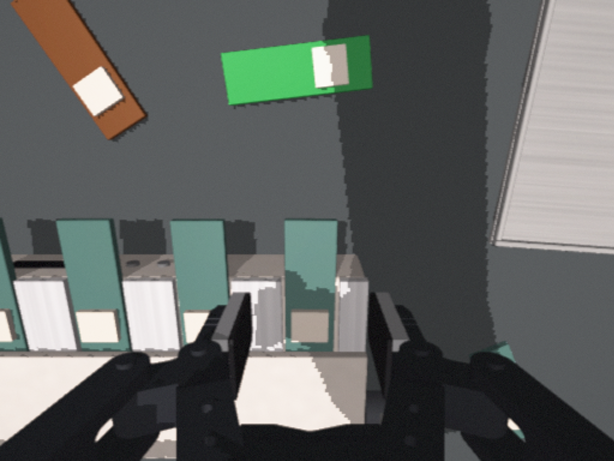

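The plate is centred between the fingers (wrist picture (310,280)). Now I'll descend and close in small steps.

In the tool's units: 0.0756 m is 0.1008, -0.0017 m is -0.0023, -0.004 rad is -0.0006.

Request:
move_arm:
  plan:
    - {"delta_pos":[-0.0023,0.0007,0.04],"turn":[0,-0.0006,0],"fingers":0.45}
    - {"delta_pos":[-0.0023,0.0007,0.0733],"turn":[0,-0.0006,0],"fingers":0.45}
    - {"delta_pos":[-0.0023,0.0007,0.0933],"turn":[0,-0.0006,0],"fingers":0.5}
    - {"delta_pos":[-0.0023,0.0007,0.1008],"turn":[0,-0.0006,0],"fingers":0.56}
    - {"delta_pos":[-0.0023,0.0007,0.1008],"turn":[0,-0.0006,0],"fingers":0.6}
    - {"delta_pos":[-0.0023,0.0007,0.1008],"turn":[0,-0.0006,0],"fingers":0.62}
    - {"delta_pos":[-0.0023,0.0007,0.1008],"turn":[0,-0.0006,0],"fingers":0.63}
    - {"delta_pos":[-0.0023,0.0007,0.1008],"turn":[0,-0.0006,0],"fingers":0.635}
    - {"delta_pos":[-0.0023,0.0007,0.1008],"turn":[0,-0.0006,0],"fingers":0.64}
    - {"delta_pos":[-0.0023,0.0007,0.1008],"turn":[0,-0.0006,0],"fingers":0.64}

```text
clock: 10.72
position: [0.5344, -0.0126, 0.053]
ee_rot: [-0.048, 0.999, 0.0, 0.0]
ft_force: [-0.4, 0.0, 0.7]
grip_width: 0.359
grasp_force: 0.1
```

Request:
move_arm:
  plan:
    - {"delta_pos":[0,0,0],"turn":[0,0,0],"fingers":0.645}
    - {"delta_pos":[0,0,0],"turn":[0,0,0],"fingers":0.645}
    - {"delta_pos":[0,0,0],"turn":[0,0,0],"fingers":0.645}

```text
clock: 11.1
position: [0.5344, -0.0126, 0.0529]
ee_rot: [-0.048, 0.999, 0.0, 0.0]
ft_force: [-0.1, -1.6, 1.3]
grip_width: 0.361
grasp_force: 0.3
```

Request:
move_arm:
  plan:
    - {"delta_pos":[0,0,0],"turn":[0,0,0],"fingers":0.647}
    - {"delta_pos":[0,0,0],"turn":[0,0,0],"fingers":0.647}
    - {"delta_pos":[0,0,0],"turn":[0,0,0],"fingers":0.647}

```text
clock: 11.48
position: [0.5344, -0.0125, 0.0529]
ee_rot: [-0.048, 0.999, 0.0, 0.0]
ft_force: [-0.5, -0.2, 0.1]
grip_width: 0.354
grasp_force: 1.3
```

Request:
move_arm:
  plan:
    - {"delta_pos":[0,0,0],"turn":[0,0,0],"fingers":0.649}
    - {"delta_pos":[0,0,0],"turn":[0,0,0],"fingers":0.649}
    - {"delta_pos":[0,0,0],"turn":[0,0,0],"fingers":0.649}

```text
clock: 11.85
position: [0.5344, -0.0125, 0.0529]
ee_rot: [-0.048, 0.999, 0.0, 0.0]
ft_force: [-0.3, -1.0, 0.7]
grip_width: 0.355
grasp_force: 3.0
```

Request:
move_arm:
  plan:
    - {"delta_pos":[0,0,0],"turn":[0,0,0],"fingers":0.651}
    - {"delta_pos":[0,0,0],"turn":[0,0,0],"fingers":0.652}
    - {"delta_pos":[0,0,0],"turn":[0,0,0],"fingers":0.652}

```text
clock: 12.22
position: [0.5344, -0.0126, 0.0529]
ee_rot: [-0.048, 0.999, 0.0, 0.0]
ft_force: [-0.3, -0.4, 0.2]
grip_width: 0.346
grasp_force: 6.4
```

Request:
move_arm:
  plan:
    - {"delta_pos":[0,0,0],"turn":[0,0,0],"fingers":0.652}

```text
clock: 12.35
position: [0.5344, -0.0125, 0.0529]
ee_rot: [-0.048, 0.999, 0.0, 0.0]
ft_force: [0.1, -0.5, 1.9]
grip_width: 0.352
grasp_force: 6.4
```

```bash
python3 - <<'E'
from h import *
go([st(-.034-.03,.096,.0535),st(-.034-.09,.096,.055),(.44,.05,.09,185.5),(.41,.2515+.096,.06,181.3),(.41,.2515+.096,.0145,181.3)])
E
```

```text
(np.float64(0.5045), np.float64(-0.0154), 0.0535, 185.5) dp [ 0.03    0.     -0.0006] turn [ 0.  0. -0.]
(np.float64(0.4448), np.float64(-0.0211), 0.055, 185.5) dp [ 0.09    0.     -0.0021] turn [ 0.  0. -0.]
(0.44, 0.05, 0.09, 185.5) dp [ 0.088   0.0713 -0.0371] turn [ 0.  0. -0.]
(0.41, 0.34750000000000003, 0.06, 181.3) dp [ 0.0895  0.3703 -0.007 ] turn [0.    0.    0.073]
(0.41, 0.34750000000000003, 0.0145, 181.3) dp [0.0895 0.3703 0.0385] turn [0.    0.    0.073]
```

In the tool's units: 0.09 m is 0.12, 0.088 m is 0.1173.

Request:
move_arm:
  plan:
    - {"delta_pos":[0.008,0,0],"turn":[0,0,0],"fingers":0.651}
    - {"delta_pos":[0.0187,0,0],"turn":[0,0,0],"fingers":0.651}
    - {"delta_pos":[0.0293,0,0],"turn":[0,0,0],"fingers":0.651}
    - {"delta_pos":[0.0427,0,-0.0007],"turn":[0,0,0],"fingers":0.651}
    - {"delta_pos":[0.0587,0,-0.0007],"turn":[0,0,0],"fingers":0.651}
    - {"delta_pos":[0.0747,0,-0.0013],"turn":[0,0,0],"fingers":0.651}
    - {"delta_pos":[0.0907,0,-0.0013],"turn":[0,0,0],"fingers":0.651}
    - {"delta_pos":[0.104,0,-0.0027],"turn":[0,0,0],"fingers":0.651}
    - {"delta_pos":[0.1173,0,-0.004],"turn":[0,0,0],"fingers":0.651}
    - {"delta_pos":[0.12,0,-0.0107],"turn":[0,0,0],"fingers":0.651}
    - {"delta_pos":[0.12,0,-0.0267],"turn":[0,0,0],"fingers":0.651}
    - {"delta_pos":[0.12,0,-0.04],"turn":[0,0,0],"fingers":0.651}

```text
clock: 13.85
position: [0.4455, -0.021, 0.0841]
ee_rot: [-0.048, 0.999, 0.0, 0.001]
ft_force: [0.0, -0.3, -0.5]
grip_width: 0.353
grasp_force: 6.1
```

```bash
cat >> h.py <<'E'
def tray():
    for nm in("top","side"):
        k=camera(nm); W=cloud(k); z=W[...,2]; m=(z>.003)&(z<.016)&(abs(W[...,0]-.434)<.17)&(W[...,1]>.05)&(W[...,1]<.45)
        n,lab,s,_=cv2.connectedComponentsWithStats(m.astype(np.uint8))
        for i in range(1,n):
            if s[i,4]>120:
                r=cv2.minAreaRect(W[lab==i][:,:2].astype(np.float32)); print(nm,s[i,4],np.round(r[0],4),np.round(r[1],3),round(r[2],1))
    return k
E
python3 - <<'E'
from h import *
k=tray(); save(k,"s4.png",(180,80,400,260),3.5); o=get_obs(); print(o["clock"],o["position"],o["ee_rot"],o["grip_width"],o["grasp_force"])
go([(.44,.1,.09,185.5),(.41,.2515+.096,.06,181.3),(.41,.2515+.096,.0145,181.3)])
E
```

```text
top 2936 [0.4345 0.2502] [0.182 0.283] 0.7
side 3035 [0.4358 0.2527] [0.179 0.283] 1.4
13.95 [ 0.44594257 -0.02114636  0.08432696] [-4.77898250e-02  9.98856504e-01 -2.19847621e-04  1.32983894e-03] 0.34810948844531503 6.147743985056877
(0.44, 0.1, 0.09, 185.5) dp [-0.0057  0.1212 -0.0057] turn [-0.001  0.003 -0.   ]
(0.41, 0.34750000000000003, 0.06, 181.3) dp [0.0006 0.3704 0.0241] turn [-0.     0.003  0.073]
(0.41, 0.34750000000000003, 0.0145, 181.3) dp [0.0008 0.3704 0.0696] turn [-0.     0.003  0.073]
```

View pics/s4.png

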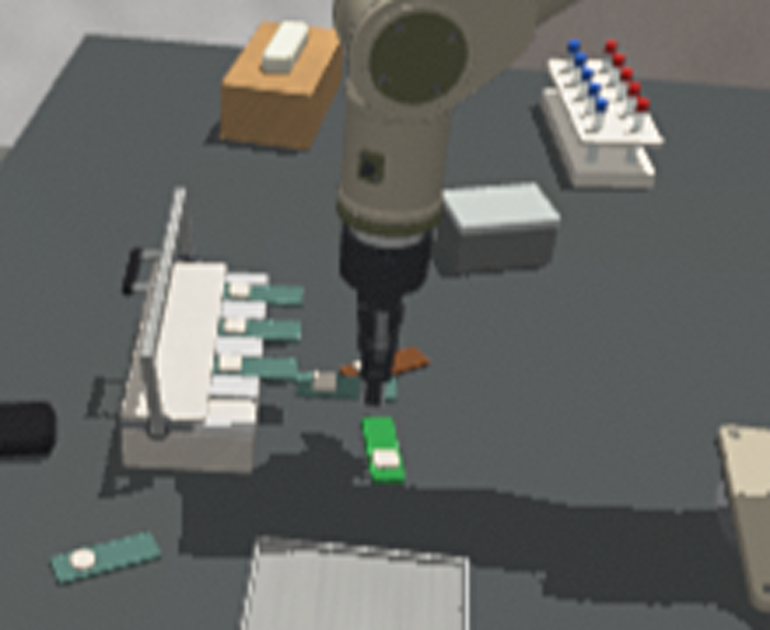

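The plate is held level (crop (345,387)). Carrying it to the tray.

In the tool's units: 0.3704 m is 0.4939, 0.01 m is 0.0133, 0.073 rad is 0.0116.

Request:
move_arm:
  plan:
    - {"delta_pos":[0,0.0267,0],"turn":[0,0,0.0008],"fingers":0.651}
    - {"delta_pos":[0,0.0733,0],"turn":[0,0,0.0016],"fingers":0.651}
    - {"delta_pos":[0,0.1267,0],"turn":[0,0,0.0032],"fingers":0.651}
    - {"delta_pos":[0,0.18,0],"turn":[0,0,0.0048],"fingers":0.651}
    - {"delta_pos":[0,0.2333,0],"turn":[0,0,0.0064],"fingers":0.651}
    - {"delta_pos":[0,0.2867,0],"turn":[0,0,0.0072],"fingers":0.651}
    - {"delta_pos":[0,0.34,0],"turn":[0,0,0.008],"fingers":0.651}
    - {"delta_pos":[0,0.3933,0],"turn":[0,0,0.0095],"fingers":0.651}
    - {"delta_pos":[0,0.44,0.0067],"turn":[0,0.0005,0.0111],"fingers":0.651}
    - {"delta_pos":[0.0008,0.4773,0.0133],"turn":[0,0.0005,0.0116],"fingers":0.651}
    - {"delta_pos":[0.0008,0.4939,0.024],"turn":[0,0.0005,0.0116],"fingers":0.651}
    - {"delta_pos":[0.0008,0.4939,0.032],"turn":[0,0.0005,0.0116],"fingers":0.651}

```text
clock: 15.45
position: [0.4083, 0.3484, 0.0585]
ee_rot: [-0.012, 1.0, 0.0, -0.002]
ft_force: [0.2, 0.4, -0.5]
grip_width: 0.354
grasp_force: 6.1
```

In the tool's units: 0.0445 m is 0.0593, 0.044 m is 0.0587.

Request:
move_arm:
  plan:
    - {"delta_pos":[0,0,0.02],"turn":[0,0,0],"fingers":0.651}
    - {"delta_pos":[0,0,0.0373],"turn":[0,0,0],"fingers":0.651}
    - {"delta_pos":[0,0,0.048],"turn":[0,0,0],"fingers":0.651}
    - {"delta_pos":[0,0,0.0547],"turn":[0,0,0],"fingers":0.651}
    - {"delta_pos":[0,0,0.0587],"turn":[0,0,0],"fingers":0.651}
    - {"delta_pos":[0,0,0.0593],"turn":[0,0,0],"fingers":0.651}
    - {"delta_pos":[0,0,0.0593],"turn":[0,0,0],"fingers":0.651}

```text
clock: 16.32
position: [0.4088, 0.3476, 0.0147]
ee_rot: [-0.011, 1.0, 0.0, -0.001]
ft_force: [-0.7, -0.5, 2.2]
grip_width: 0.349
grasp_force: 7.9
```

In the tool's units: -0.12 m is -0.16, -0.08 m is -0.1067.

Request:
move_arm:
  plan:
    - {"delta_pos":[0,0,0],"turn":[0,0,0],"fingers":0.64}
    - {"delta_pos":[0,0,0],"turn":[0,0,0],"fingers":0.6}
    - {"delta_pos":[0,0,0],"turn":[0,0,0],"fingers":0.57}
    - {"delta_pos":[0,0,0],"turn":[0,0,0],"fingers":0.57}
    - {"delta_pos":[0,0,-0.0267],"turn":[0,0,0],"fingers":0.57}
    - {"delta_pos":[0,0,-0.0667],"turn":[0,0,0],"fingers":0.5}
    - {"delta_pos":[0,0,-0.1067],"turn":[0,0,0],"fingers":0.5}
    - {"delta_pos":[0,0,-0.16],"turn":[0,0,0],"fingers":0.5}

```text
clock: 17.32
position: [0.4087, 0.3475, 0.1364]
ee_rot: [-0.012, 1.0, 0.0, -0.001]
ft_force: [0.3, 1.0, -0.7]
grip_width: 0.496
grasp_force: 0.0
```

```bash
python3 - <<'E'
from h import *
c=camera("wrist"); save(c,"w5.png",s=1.2)
o=get_obs(); print(o["position"],o["ee_rot"])
go([st(-.034,.032,.134),st(-.034,.032,.075),st(-.034,.032,.053)])
E
```

```text
[0.41007403 0.34976299 0.14162956] [-0.0118508   0.99992729  0.00192509  0.001126  ]
(np.float64(0.5405), np.float64(-0.0762), 0.134, 185.5) dp [-0.1203 -0.429   0.0063] turn [ 0.004  0.002 -0.072]
(np.float64(0.5405), np.float64(-0.0762), 0.075, 185.5) dp [-0.1201 -0.4292  0.0653] turn [ 0.004  0.002 -0.072]
(np.float64(0.5405), np.float64(-0.0762), 0.053, 185.5) dp [-0.1201 -0.4293  0.0873] turn [ 0.004  0.002 -0.072]
```

View pics/w5.png

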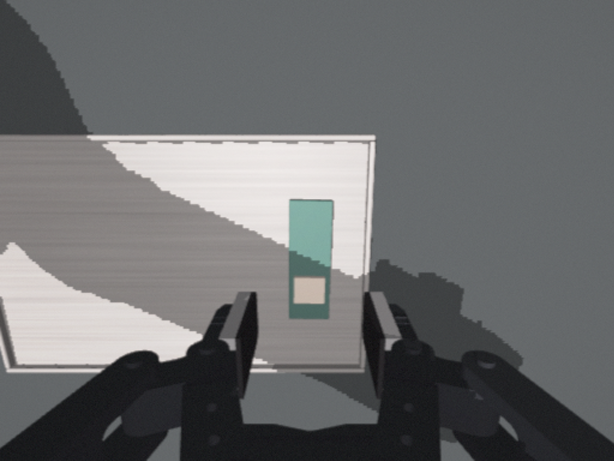

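Plate3 lies flat in the tray, patch up (310,260). On to plate2.

In the tool's units: -0.429 m is -0.572, -0.405 m is -0.54, -0.072 rad is -0.0115.

Request:
move_arm:
  plan:
    - {"delta_pos":[-0.016,-0.0573,0],"turn":[0,0,-0.0016],"fingers":0.45}
    - {"delta_pos":[-0.0347,-0.124,0],"turn":[0,0,-0.0032],"fingers":0.45}
    - {"delta_pos":[-0.0533,-0.1933,0],"turn":[0,0,-0.0048],"fingers":0.45}
    - {"delta_pos":[-0.0733,-0.2667,0],"turn":[0,0,-0.0064],"fingers":0.45}
    - {"delta_pos":[-0.0933,-0.34,0],"turn":[0,0,-0.008],"fingers":0.45}
    - {"delta_pos":[-0.1147,-0.4133,0],"turn":[0,0,-0.0095],"fingers":0.45}
    - {"delta_pos":[-0.1333,-0.4867,0],"turn":[0,0,-0.0115],"fingers":0.45}
    - {"delta_pos":[-0.1507,-0.54,0],"turn":[0,0,-0.0115],"fingers":0.45}
    - {"delta_pos":[-0.1604,-0.572,0.0067],"turn":[0,0,-0.0115],"fingers":0.45}
    - {"delta_pos":[-0.1604,-0.572,0.04],"turn":[0,0,-0.0115],"fingers":0.45}
    - {"delta_pos":[-0.1604,-0.572,0.0667],"turn":[0,0,-0.0115],"fingers":0.45}
    - {"delta_pos":[-0.1604,-0.572,0.0667],"turn":[0,0,-0.0115],"fingers":0.45}

```text
clock: 18.88
position: [0.5379, -0.0774, 0.0829]
ee_rot: [-0.048, 0.999, 0.001, -0.003]
ft_force: [-0.3, 0.0, 1.4]
grip_width: 0.554
grasp_force: 0.0
```

Request:
move_arm:
  plan:
    - {"delta_pos":[0,0,0],"turn":[0,0,0],"fingers":0.45}
    - {"delta_pos":[0,0,0],"turn":[0,0,0],"fingers":0.45}
    - {"delta_pos":[0,0,0],"turn":[0,0,0],"fingers":0.45}

```text
clock: 19.25
position: [0.5392, -0.0786, 0.0846]
ee_rot: [-0.047, 0.999, -0.0, -0.001]
ft_force: [-0.6, 0.0, -0.5]
grip_width: 0.554
grasp_force: 0.0
```

```bash
python3 - <<'E'
from h import *
o=get_obs(); print(o["position"],o["ee_rot"])
go([st(-.034,.032,.075),st(-.034,.032,.053)])
E
```

```text
[ 0.53918309 -0.07862523  0.08464997] [-4.73697398e-02  9.98876969e-01 -1.21692230e-04 -9.45861450e-04]
(np.float64(0.5405), np.float64(-0.0762), 0.075, 185.5) dp [-0.0016  0.0023  0.0096] turn [-0.    -0.002 -0.001]
(np.float64(0.5405), np.float64(-0.0762), 0.053, 185.5) dp [-0.0016  0.0023  0.0316] turn [-0.    -0.002 -0.001]
```

In the tool's units: 0.0316 m is 0.0421, 0.0023 m is 0.0031, -0.002 rad is -0.0003.

Request:
move_arm:
  plan:
    - {"delta_pos":[-0.0021,0.0031,0.0133],"turn":[0,-0.0003,0],"fingers":0.45}
    - {"delta_pos":[-0.0021,0.0031,0.0333],"turn":[0,-0.0003,0],"fingers":0.5}
    - {"delta_pos":[-0.0021,0.0031,0.0421],"turn":[0,-0.0003,0],"fingers":0.56}
    - {"delta_pos":[-0.0021,0.0031,0.0421],"turn":[0,-0.0003,0],"fingers":0.6}
    - {"delta_pos":[-0.0021,0.0031,0.0421],"turn":[0,-0.0003,0],"fingers":0.62}
    - {"delta_pos":[-0.0021,0.0031,0.0421],"turn":[0,-0.0003,0],"fingers":0.63}
    - {"delta_pos":[-0.0021,0.0031,0.0421],"turn":[0,-0.0003,0],"fingers":0.635}
    - {"delta_pos":[-0.0021,0.0031,0.0421],"turn":[0,-0.0003,0],"fingers":0.64}
    - {"delta_pos":[-0.0021,0.0031,0.0421],"turn":[0,-0.0003,0],"fingers":0.644}
    - {"delta_pos":[-0.0021,0.0031,0.0421],"turn":[0,-0.0003,0],"fingers":0.647}
    - {"delta_pos":[-0.0021,0.0031,0.0421],"turn":[0,-0.0003,0],"fingers":0.648}
    - {"delta_pos":[-0.0021,0.0031,0.0421],"turn":[0,-0.0003,0],"fingers":0.648}

```text
clock: 20.75
position: [0.5402, -0.0763, 0.0525]
ee_rot: [-0.047, 0.999, 0.0, -0.0]
ft_force: [0.4, 0.0, -0.6]
grip_width: 0.353
grasp_force: 0.8
```

Request:
move_arm:
  plan:
    - {"delta_pos":[0,0,0],"turn":[0,0,0],"fingers":0.65}
    - {"delta_pos":[0,0,0],"turn":[0,0,0],"fingers":0.651}
    - {"delta_pos":[0,0,0],"turn":[0,0,0],"fingers":0.651}

```text
clock: 21.12
position: [0.5402, -0.0762, 0.0525]
ee_rot: [-0.047, 0.999, 0.0, -0.0]
ft_force: [-0.2, -0.5, 1.1]
grip_width: 0.35
grasp_force: 4.0
```

```bash
python3 - <<'E'
from h import *
o=get_obs(); print(o["position"],o["ee_rot"])
go([st(-.034-.09,.032,.083),(.411,.2515+.032,.083,181.3),(.411,.2515+.032,.0145,181.3)])
E
```

```text
[ 0.54020318 -0.07624761  0.05252302] [-4.73228760e-02  9.98879594e-01  8.35451583e-05 -3.08396208e-04]
(np.float64(0.4509), np.float64(-0.0848), 0.083, 185.5) dp [ 0.0897 -0.0001 -0.0304] turn [ 0.    -0.001 -0.001]
(0.411, 0.2835, 0.083, 181.3) dp [ 0.0946  0.3704 -0.0303] turn [ 0.    -0.001  0.072]
(0.411, 0.2835, 0.0145, 181.3) dp [0.0946 0.3703 0.0382] turn [ 0.    -0.001  0.072]
```

Request:
move_arm:
  plan:
    - {"delta_pos":[0.008,0,0],"turn":[0,0,0],"fingers":0.652}
    - {"delta_pos":[0.0187,0,0],"turn":[0,0,0],"fingers":0.652}
    - {"delta_pos":[0.0293,0,0],"turn":[0,0,0],"fingers":0.652}
    - {"delta_pos":[0.0427,0,-0.0007],"turn":[0,0,0],"fingers":0.652}
    - {"delta_pos":[0.0587,0,-0.0007],"turn":[0,0,0],"fingers":0.652}
    - {"delta_pos":[0.0747,0,-0.0013],"turn":[0,0,0],"fingers":0.652}
    - {"delta_pos":[0.0907,0,-0.0013],"turn":[0,0,0],"fingers":0.652}
    - {"delta_pos":[0.104,0,-0.0027],"turn":[0,0,0],"fingers":0.652}
    - {"delta_pos":[0.1173,0,-0.004],"turn":[0,0,0],"fingers":0.652}
    - {"delta_pos":[0.12,0,-0.0107],"turn":[0,0,0],"fingers":0.652}
    - {"delta_pos":[0.12,0,-0.0267],"turn":[0,0,0],"fingers":0.652}
    - {"delta_pos":[0.12,0,-0.04],"turn":[0,0,0],"fingers":0.652}

```text
clock: 22.62
position: [0.4513, -0.0846, 0.0837]
ee_rot: [-0.047, 0.999, 0.0, 0.0]
ft_force: [-0.1, -0.6, 0.3]
grip_width: 0.351
grasp_force: 5.3
```

```bash
python3 - <<'E'
from h import *
k=tray(); o=get_obs(); print(o["clock"],o["position"],o["grasp_force"])
E
```

```text
top 3094 [0.4353 0.2498] [0.18  0.286] 1.5
side 3304 [0.4358 0.2523] [0.179 0.283] 1.5
22.725 [ 0.45173545 -0.08480888  0.08398822] 5.349515676498413
```

In the tool's units: 0.3704 m is 0.4939, 0.0046 m is 0.0061, 0.03 rad is 0.0048.

Request:
move_arm:
  plan:
    - {"delta_pos":[0,0.0267,0],"turn":[0,0,0.0008],"fingers":0.652}
    - {"delta_pos":[0,0.0733,0],"turn":[0,0,0.0016],"fingers":0.652}
    - {"delta_pos":[0.0013,0.1267,0],"turn":[0,0,0.0032],"fingers":0.652}
    - {"delta_pos":[0.0027,0.18,0],"turn":[0,0,0.0048],"fingers":0.652}
    - {"delta_pos":[0.004,0.2333,0],"turn":[0,0,0.0064],"fingers":0.652}
    - {"delta_pos":[0.004,0.2867,0],"turn":[0,0,0.0072],"fingers":0.652}
    - {"delta_pos":[0.0053,0.34,0],"turn":[0,0,0.008],"fingers":0.652}
    - {"delta_pos":[0.0061,0.3933,0],"turn":[0,0,0.0095],"fingers":0.652}
    - {"delta_pos":[0.0061,0.44,0.0067],"turn":[0,0,0.0111],"fingers":0.652}
    - {"delta_pos":[0.0061,0.4773,0.0133],"turn":[0,0,0.0116],"fingers":0.652}
    - {"delta_pos":[0.0061,0.4939,0.024],"turn":[0,0,0.0116],"fingers":0.652}
    - {"delta_pos":[0.0061,0.4939,0.032],"turn":[0,0,0.0116],"fingers":0.652}

```text
clock: 24.22
position: [0.4105, 0.2846, 0.0583]
ee_rot: [-0.012, 1.0, 0.0, -0.001]
ft_force: [0.1, -0.6, -0.9]
grip_width: 0.353
grasp_force: 5.4
```

In the tool's units: 0.044 m is 0.0587, 0.0435 m is 0.058.

Request:
move_arm:
  plan:
    - {"delta_pos":[0,0,0.02],"turn":[0,0,0],"fingers":0.652}
    - {"delta_pos":[0,0,0.0373],"turn":[0,0,0],"fingers":0.652}
    - {"delta_pos":[0,0,0.048],"turn":[0,0,0],"fingers":0.652}
    - {"delta_pos":[0,0,0.0547],"turn":[0,0,0],"fingers":0.652}
    - {"delta_pos":[0,0,0.058],"turn":[0,0,0],"fingers":0.652}
    - {"delta_pos":[0,0,0.0587],"turn":[0,0,0],"fingers":0.652}
    - {"delta_pos":[0,0,0.0587],"turn":[0,0,0],"fingers":0.652}

```text
clock: 25.1
position: [0.4111, 0.2837, 0.0149]
ee_rot: [-0.011, 1.0, 0.0, -0.0]
ft_force: [0.0, -0.3, -0.4]
grip_width: 0.348
grasp_force: 5.4
```

In the tool's units: -0.12 m is -0.16, -0.08 m is -0.1067.

Request:
move_arm:
  plan:
    - {"delta_pos":[0,0,0],"turn":[0,0,0],"fingers":0.64}
    - {"delta_pos":[0,0,0],"turn":[0,0,0],"fingers":0.6}
    - {"delta_pos":[0,0,0],"turn":[0,0,0],"fingers":0.57}
    - {"delta_pos":[0,0,0],"turn":[0,0,0],"fingers":0.57}
    - {"delta_pos":[0,0,-0.0267],"turn":[0,0,0],"fingers":0.57}
    - {"delta_pos":[0,0,-0.0667],"turn":[0,0,0],"fingers":0.5}
    - {"delta_pos":[0,0,-0.1067],"turn":[0,0,0],"fingers":0.5}
    - {"delta_pos":[0,0,-0.16],"turn":[0,0,0],"fingers":0.5}

```text
clock: 26.1
position: [0.4106, 0.2837, 0.1365]
ee_rot: [-0.011, 1.0, 0.0, -0.001]
ft_force: [0.2, -0.0, -0.4]
grip_width: 0.5
grasp_force: 0.0
```

```bash
python3 - <<'E'
from h import *
c=camera("wrist"); save(c,"w6.png",s=1)
go([st(-.034,-.032,.134)])
E
```

```text
(np.float64(0.5466), np.float64(-0.1399), 0.134, 185.5) dp [-0.1244 -0.4287  0.0067] turn [ 0.003  0.004 -0.073]
```

View pics/w6.png

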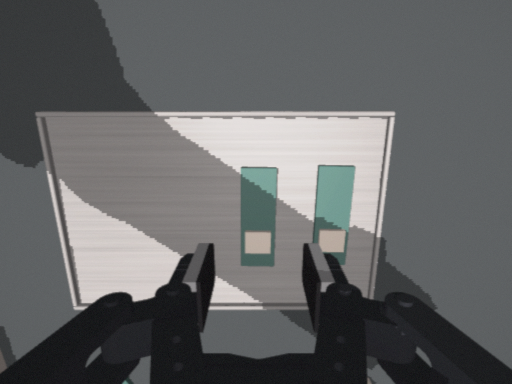

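Both plates are flat and apart, patches at (258,243) and (332,241). On to plate1.

In the tool's units: -0.4266 m is -0.5688, -0.126 m is -0.168, -0.073 rad is -0.0116.

Request:
move_arm:
  plan:
    - {"delta_pos":[-0.016,-0.0573,0],"turn":[0,0,-0.0016],"fingers":0.45}
    - {"delta_pos":[-0.0347,-0.124,0],"turn":[0,0,-0.0032],"fingers":0.45}
    - {"delta_pos":[-0.0533,-0.1933,0],"turn":[0,0,-0.0048],"fingers":0.45}
    - {"delta_pos":[-0.0733,-0.2667,0],"turn":[0,0,-0.0064],"fingers":0.45}
    - {"delta_pos":[-0.0933,-0.34,0],"turn":[0,0,-0.008],"fingers":0.45}
    - {"delta_pos":[-0.1147,-0.4133,0],"turn":[0,0,-0.0095],"fingers":0.45}
    - {"delta_pos":[-0.14,-0.4867,0],"turn":[0,0,-0.0116],"fingers":0.45}
    - {"delta_pos":[-0.1573,-0.54,0],"turn":[0,0,-0.0116],"fingers":0.45}
    - {"delta_pos":[-0.168,-0.5688,0.0067],"turn":[0,0,-0.0116],"fingers":0.45}
    - {"delta_pos":[-0.168,-0.5688,0.04],"turn":[0,0,-0.0116],"fingers":0.45}
    - {"delta_pos":[-0.168,-0.5688,0.0667],"turn":[0,0,-0.0116],"fingers":0.45}
    - {"delta_pos":[-0.168,-0.5688,0.0667],"turn":[0,0,-0.0116],"fingers":0.45}

```text
clock: 27.65
position: [0.5453, -0.1389, 0.0833]
ee_rot: [-0.048, 0.999, 0.001, -0.002]
ft_force: [0.6, 0.5, 1.5]
grip_width: 0.547
grasp_force: 0.0
```

Request:
move_arm:
  plan:
    - {"delta_pos":[0,0,0],"turn":[0,0,0],"fingers":0.45}
    - {"delta_pos":[0,0,0],"turn":[0,0,0],"fingers":0.45}
    - {"delta_pos":[0,0,0],"turn":[0,0,0],"fingers":0.45}

```text
clock: 28.02
position: [0.5465, -0.1402, 0.0851]
ee_rot: [-0.047, 0.999, -0.0, 0.0]
ft_force: [-0.2, 1.0, 0.8]
grip_width: 0.548
grasp_force: 0.0
```

```bash
python3 - <<'E'
from h import *
o=get_obs(); print(o["position"],o["ee_rot"])
go([st(-.034,-.032,.053)])
E
```

```text
[ 0.54652874 -0.14018712  0.08506368] [-4.73435292e-02  9.98878660e-01 -1.02389621e-04  5.53169350e-05]
(np.float64(0.5466), np.float64(-0.1399), 0.053, 185.5) dp [-0.0001  0.0003  0.0321] turn [-0.     0.    -0.001]
```

In the tool's units: 0.032 m is 0.0427, 0.0003 m is 0.0004.

Request:
move_arm:
  plan:
    - {"delta_pos":[0,0.0004,0.0133],"turn":[0,0,0],"fingers":0.45}
    - {"delta_pos":[0,0.0004,0.0333],"turn":[0,0,0],"fingers":0.5}
    - {"delta_pos":[0,0.0004,0.0427],"turn":[0,0,0],"fingers":0.56}
    - {"delta_pos":[0,0.0004,0.0427],"turn":[0,0,0],"fingers":0.6}
    - {"delta_pos":[0,0.0004,0.0427],"turn":[0,0,0],"fingers":0.62}
    - {"delta_pos":[0,0.0004,0.0427],"turn":[0,0,0],"fingers":0.63}
    - {"delta_pos":[0,0.0004,0.0427],"turn":[0,0,0],"fingers":0.635}
    - {"delta_pos":[0,0.0004,0.0427],"turn":[0,0,0],"fingers":0.64}
    - {"delta_pos":[0,0.0004,0.0427],"turn":[0,0,0],"fingers":0.644}
    - {"delta_pos":[0,0.0004,0.0427],"turn":[0,0,0],"fingers":0.647}
    - {"delta_pos":[0,0.0004,0.0427],"turn":[0,0,0],"fingers":0.648}
    - {"delta_pos":[0,0.0004,0.0427],"turn":[0,0,0],"fingers":0.648}

```text
clock: 29.52
position: [0.5462, -0.1399, 0.0525]
ee_rot: [-0.047, 0.999, 0.0, -0.0]
ft_force: [0.7, 0.2, 0.5]
grip_width: 0.357
grasp_force: 0.1
```

Request:
move_arm:
  plan:
    - {"delta_pos":[0,0,0],"turn":[0,0,0],"fingers":0.65}
    - {"delta_pos":[0,0,0],"turn":[0,0,0],"fingers":0.651}
    - {"delta_pos":[0,0,0],"turn":[0,0,0],"fingers":0.652}
    - {"delta_pos":[0,0,0],"turn":[0,0,0],"fingers":0.652}

```text
clock: 30.02
position: [0.5462, -0.1399, 0.0525]
ee_rot: [-0.047, 0.999, 0.0, -0.0]
ft_force: [0.7, -0.6, 1.2]
grip_width: 0.351
grasp_force: 5.2
```

Request:
move_arm:
  plan:
    - {"delta_pos":[0.008,0,0],"turn":[0,0,0],"fingers":0.652}
    - {"delta_pos":[0.0187,0,0],"turn":[0,0,0],"fingers":0.652}
    - {"delta_pos":[0.0293,0,0],"turn":[0,0,0],"fingers":0.652}
    - {"delta_pos":[0.0427,0,-0.0007],"turn":[0,0,0],"fingers":0.652}
    - {"delta_pos":[0.0587,0,-0.0007],"turn":[0,0,0],"fingers":0.652}
    - {"delta_pos":[0.0747,0,-0.0013],"turn":[0,0,0],"fingers":0.652}
    - {"delta_pos":[0.0907,0,-0.0013],"turn":[0,0,0],"fingers":0.652}
    - {"delta_pos":[0.104,0,-0.0027],"turn":[0,0,0],"fingers":0.652}
    - {"delta_pos":[0.1173,0,-0.004],"turn":[0,0,0],"fingers":0.652}
    - {"delta_pos":[0.12,0,-0.0107],"turn":[0,0,0],"fingers":0.652}
    - {"delta_pos":[0.12,0,-0.0267],"turn":[0,0,0],"fingers":0.652}
    - {"delta_pos":[0.12,0,-0.04],"turn":[0,0,0],"fingers":0.652}

```text
clock: 31.52
position: [0.4573, -0.1483, 0.0837]
ee_rot: [-0.047, 0.999, 0.0, 0.0]
ft_force: [-0.6, -0.2, -0.7]
grip_width: 0.348
grasp_force: 5.2
```

```bash
python3 - <<'E'
from h import *
k=tray(); o=get_obs(); print(o["clock"],o["position"],o["grasp_force"])
go([(.411,.2195,.0145,181.3)])
E
```

```text
top 3259 [0.4338 0.2489] [0.183 0.282] 1.5
side 3350 [0.4342 0.2526] [0.182 0.286] 1.4
31.625 [ 0.45771291 -0.14852411  0.08401025] 5.1825302839279175
(0.411, 0.2195, 0.0145, 181.3) dp [0.0118 0.3709 0.0692] turn [-0.001  0.001  0.072]
```

In the tool's units: 0.3706 m is 0.4941, 0.001 m is 0.0013, 0.073 rad is 0.0116.

Request:
move_arm:
  plan:
    - {"delta_pos":[0,0.0267,0],"turn":[0,0,0.0008],"fingers":0.652}
    - {"delta_pos":[0.0013,0.0733,0],"turn":[0,0,0.0016],"fingers":0.652}
    - {"delta_pos":[0.0027,0.1267,0],"turn":[0,0,0.0032],"fingers":0.652}
    - {"delta_pos":[0.0053,0.18,0],"turn":[0,0,0.0048],"fingers":0.652}
    - {"delta_pos":[0.0067,0.2333,0],"turn":[0,0,0.0064],"fingers":0.652}
    - {"delta_pos":[0.008,0.2867,0],"turn":[0,0,0.0072],"fingers":0.652}
    - {"delta_pos":[0.0107,0.34,0],"turn":[0,0,0.008],"fingers":0.652}
    - {"delta_pos":[0.012,0.3933,0],"turn":[0,0,0.0095],"fingers":0.652}
    - {"delta_pos":[0.0133,0.44,0.0067],"turn":[0,0,0.0111],"fingers":0.652}
    - {"delta_pos":[0.0152,0.4773,0.0133],"turn":[0,0,0.0116],"fingers":0.652}
    - {"delta_pos":[0.0152,0.4941,0.024],"turn":[0,0,0.0116],"fingers":0.652}
    - {"delta_pos":[0.0152,0.4941,0.032],"turn":[0,0,0.0116],"fingers":0.652}

```text
clock: 33.12
position: [0.4088, 0.2212, 0.0582]
ee_rot: [-0.012, 1.0, 0.0, -0.001]
ft_force: [-0.3, -0.2, -0.1]
grip_width: 0.353
grasp_force: 5.2
```

In the tool's units: 0.044 m is 0.0587, 0.0435 m is 0.058.

Request:
move_arm:
  plan:
    - {"delta_pos":[0,0,0.02],"turn":[0,0,0],"fingers":0.652}
    - {"delta_pos":[0,0,0.0373],"turn":[0,0,0],"fingers":0.652}
    - {"delta_pos":[0,0,0.048],"turn":[0,0,0],"fingers":0.652}
    - {"delta_pos":[0,0,0.0547],"turn":[0,0,0],"fingers":0.652}
    - {"delta_pos":[0,0,0.058],"turn":[0,0,0],"fingers":0.652}
    - {"delta_pos":[0,0,0.0587],"turn":[0,0,0],"fingers":0.652}
    - {"delta_pos":[0,0,0.0587],"turn":[0,0,0],"fingers":0.652}

```text
clock: 34.0
position: [0.4104, 0.2196, 0.0149]
ee_rot: [-0.011, 1.0, 0.0, -0.0]
ft_force: [-0.5, 0.6, 0.7]
grip_width: 0.351
grasp_force: 5.2
```

Request:
move_arm:
  plan:
    - {"delta_pos":[0,0,0],"turn":[0,0,0],"fingers":0.64}
    - {"delta_pos":[0,0,0],"turn":[0,0,0],"fingers":0.6}
    - {"delta_pos":[0,0,0],"turn":[0,0,0],"fingers":0.57}
    - {"delta_pos":[0,0,0],"turn":[0,0,0],"fingers":0.57}
    - {"delta_pos":[0,0,-0.0267],"turn":[0,0,0],"fingers":0.57}
    - {"delta_pos":[0,0,-0.0667],"turn":[0,0,0],"fingers":0.5}
    - {"delta_pos":[0,0,-0.1067],"turn":[0,0,0],"fingers":0.5}
    - {"delta_pos":[0,0,-0.16],"turn":[0,0,0],"fingers":0.5}

```text
clock: 35.0
position: [0.4098, 0.2193, 0.1352]
ee_rot: [-0.011, 1.0, 0.0, -0.001]
ft_force: [0.6, 0.4, 0.9]
grip_width: 0.502
grasp_force: 0.0
```

In the tool's units: -0.4262 m is -0.5683, -0.405 m is -0.54, -0.073 rad is -0.0116.

Request:
move_arm:
  plan:
    - {"delta_pos":[-0.016,-0.0573,0],"turn":[0,0,-0.0016],"fingers":0.45}
    - {"delta_pos":[-0.0347,-0.124,0],"turn":[0,0,-0.0032],"fingers":0.45}
    - {"delta_pos":[-0.0533,-0.1933,0],"turn":[0,0,-0.0048],"fingers":0.45}
    - {"delta_pos":[-0.0733,-0.2667,0],"turn":[0,0,-0.0064],"fingers":0.45}
    - {"delta_pos":[-0.0933,-0.34,0],"turn":[0,0,-0.008],"fingers":0.45}
    - {"delta_pos":[-0.1147,-0.4133,0],"turn":[0,0,-0.0095],"fingers":0.45}
    - {"delta_pos":[-0.14,-0.4867,0],"turn":[0,0,-0.0116],"fingers":0.45}
    - {"delta_pos":[-0.1627,-0.54,0],"turn":[0,0,-0.0116],"fingers":0.45}
    - {"delta_pos":[-0.176,-0.5683,0.0067],"turn":[0,0,-0.0116],"fingers":0.45}
    - {"delta_pos":[-0.176,-0.5683,0.04],"turn":[0,0,-0.0116],"fingers":0.45}
    - {"delta_pos":[-0.176,-0.5683,0.0667],"turn":[0,0,-0.0116],"fingers":0.45}
    - {"delta_pos":[-0.176,-0.5683,0.0667],"turn":[0,0,-0.0116],"fingers":0.45}

```text
clock: 36.5
position: [0.5503, -0.2031, 0.0829]
ee_rot: [-0.048, 0.999, 0.001, -0.002]
ft_force: [-0.4, -0.1, 0.3]
grip_width: 0.548
grasp_force: 0.0
```

Request:
move_arm:
  plan:
    - {"delta_pos":[0,0,0],"turn":[0,0,0],"fingers":0.45}
    - {"delta_pos":[0,0,0],"turn":[0,0,0],"fingers":0.45}
    - {"delta_pos":[0,0,0],"turn":[0,0,0],"fingers":0.45}

```text
clock: 36.88
position: [0.5517, -0.2039, 0.0851]
ee_rot: [-0.047, 0.999, -0.0, 0.0]
ft_force: [0.2, -0.1, 1.1]
grip_width: 0.549
grasp_force: 0.0
```

```bash
python3 - <<'E'
from h import *
c=camera("top"); save(c,"t7.png",(100,120,350,280),3)
o=get_obs(); print(o["position"],o["ee_rot"])
go([st(-.034,-.096,.053)])
E
```

```text
[ 0.55163888 -0.20384158  0.0849435 ] [-4.73201108e-02  9.98879770e-01 -1.02503121e-04 -3.14202904e-05]
(np.float64(0.5528), np.float64(-0.2036), 0.053, 185.5) dp [-0.0012  0.0001  0.0319] turn [-0.    -0.    -0.001]
```

View pics/t7.png

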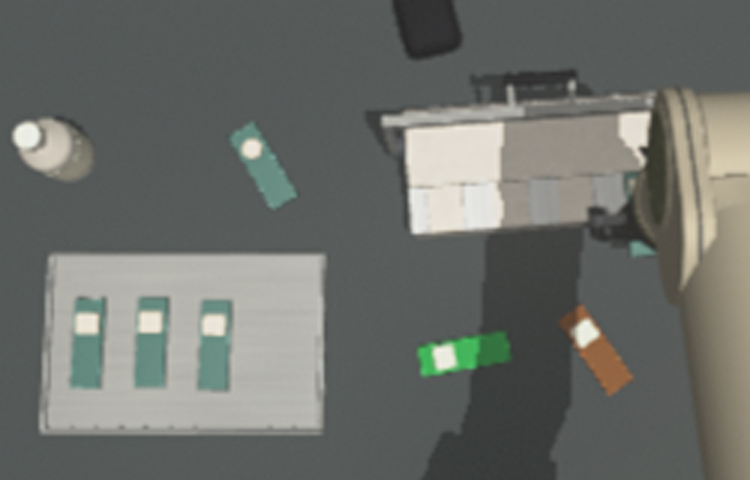

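Three plates are in the tray (crop (88,343), (151,342) and (215,345)) and three bays are empty. Plate0 is next.

In the tool's units: 0.032 m is 0.0427, -0.0012 m is -0.0016.

Request:
move_arm:
  plan:
    - {"delta_pos":[-0.0016,0,0.0133],"turn":[0,0,0],"fingers":0.45}
    - {"delta_pos":[-0.0016,0,0.0333],"turn":[0,0,0],"fingers":0.5}
    - {"delta_pos":[-0.0016,0,0.0427],"turn":[0,0,0],"fingers":0.56}
    - {"delta_pos":[-0.0016,0,0.0427],"turn":[0,0,0],"fingers":0.6}
    - {"delta_pos":[-0.0016,0,0.0427],"turn":[0,0,0],"fingers":0.62}
    - {"delta_pos":[-0.0016,0,0.0427],"turn":[0,0,0],"fingers":0.63}
    - {"delta_pos":[-0.0016,0,0.0427],"turn":[0,0,0],"fingers":0.635}
    - {"delta_pos":[-0.0016,0,0.0427],"turn":[0,0,0],"fingers":0.64}
    - {"delta_pos":[-0.0016,0,0.0427],"turn":[0,0,0],"fingers":0.644}
    - {"delta_pos":[-0.0016,0,0.0427],"turn":[0,0,0],"fingers":0.647}
    - {"delta_pos":[-0.0016,0,0.0427],"turn":[0,0,0],"fingers":0.648}
    - {"delta_pos":[-0.0016,0,0.0427],"turn":[0,0,0],"fingers":0.648}

```text
clock: 38.42
position: [0.5526, -0.2036, 0.0524]
ee_rot: [-0.047, 0.999, 0.0, -0.0]
ft_force: [-0.9, -0.1, 0.5]
grip_width: 0.35
grasp_force: 0.0
```

Request:
move_arm:
  plan:
    - {"delta_pos":[0,0,0],"turn":[0,0,0],"fingers":0.65}
    - {"delta_pos":[0,0,0],"turn":[0,0,0],"fingers":0.651}
    - {"delta_pos":[0,0,0],"turn":[0,0,0],"fingers":0.652}
    - {"delta_pos":[0,0,0],"turn":[0,0,0],"fingers":0.652}

```text
clock: 38.92
position: [0.5526, -0.2037, 0.0525]
ee_rot: [-0.047, 0.999, 0.0, -0.0]
ft_force: [-0.1, 0.6, -0.4]
grip_width: 0.349
grasp_force: 5.2
```

In the tool's units: 0.09 m is 0.12, 0.088 m is 0.1173.

Request:
move_arm:
  plan:
    - {"delta_pos":[0.008,0,0],"turn":[0,0,0],"fingers":0.652}
    - {"delta_pos":[0.0187,0,0],"turn":[0,0,0],"fingers":0.652}
    - {"delta_pos":[0.0293,0,0],"turn":[0,0,0],"fingers":0.652}
    - {"delta_pos":[0.0427,0,-0.0007],"turn":[0,0,0],"fingers":0.652}
    - {"delta_pos":[0.0587,0,-0.0007],"turn":[0,0,0],"fingers":0.652}
    - {"delta_pos":[0.0747,0,-0.0013],"turn":[0,0,0],"fingers":0.652}
    - {"delta_pos":[0.0907,0,-0.0013],"turn":[0,0,0],"fingers":0.652}
    - {"delta_pos":[0.104,0,-0.0027],"turn":[0,0,0],"fingers":0.652}
    - {"delta_pos":[0.1173,0,-0.004],"turn":[0,0,0],"fingers":0.652}
    - {"delta_pos":[0.12,0,-0.0107],"turn":[0,0,0],"fingers":0.652}
    - {"delta_pos":[0.12,0,-0.0267],"turn":[0,0,0],"fingers":0.652}
    - {"delta_pos":[0.12,0,-0.04],"turn":[0,0,0],"fingers":0.652}

```text
clock: 40.42
position: [0.4637, -0.2121, 0.0837]
ee_rot: [-0.047, 0.999, 0.0, 0.0]
ft_force: [0.5, 0.2, -0.5]
grip_width: 0.345
grasp_force: 5.2
```

```bash
python3 - <<'E'
from h import *
k=tray(); o=get_obs(); print(o["clock"],o["position"],o["grasp_force"])
go([(.411,.1555,.0145,181.3)])
E
```

```text
top 3464 [0.4341 0.2525] [0.183 0.288] 0.9
side 3586 [0.4357 0.2528] [0.179 0.283] 1.3
40.525 [ 0.46412089 -0.21234846  0.08403252] 5.186259672045708
(0.411, 0.1555, 0.0145, 181.3) dp [0.0181 0.3713 0.0691] turn [-0.001  0.001  0.072]
```

In the tool's units: 0.371 m is 0.4947, 0.001 m is 0.0013, 0.073 rad is 0.0116.

Request:
move_arm:
  plan:
    - {"delta_pos":[0,0.0267,0],"turn":[0,0,0.0008],"fingers":0.652}
    - {"delta_pos":[0.0013,0.0733,0],"turn":[0,0,0.0016],"fingers":0.652}
    - {"delta_pos":[0.004,0.1267,0],"turn":[0,0,0.0032],"fingers":0.652}
    - {"delta_pos":[0.008,0.18,0],"turn":[0,0,0.0048],"fingers":0.652}
    - {"delta_pos":[0.0107,0.2333,0],"turn":[0,0,0.0064],"fingers":0.652}
    - {"delta_pos":[0.0133,0.2867,0],"turn":[0,0,0.0072],"fingers":0.652}
    - {"delta_pos":[0.016,0.34,0],"turn":[0,0,0.008],"fingers":0.652}
    - {"delta_pos":[0.0187,0.3933,0],"turn":[0,0,0.0095],"fingers":0.652}
    - {"delta_pos":[0.0213,0.44,0.0067],"turn":[0,0,0.0111],"fingers":0.652}
    - {"delta_pos":[0.0237,0.4773,0.0133],"turn":[0,0,0.0116],"fingers":0.652}
    - {"delta_pos":[0.0237,0.4947,0.024],"turn":[0,0,0.0116],"fingers":0.652}
    - {"delta_pos":[0.0237,0.4947,0.032],"turn":[0,0,0.0116],"fingers":0.652}

```text
clock: 42.02
position: [0.4089, 0.1571, 0.0581]
ee_rot: [-0.012, 1.0, 0.0, -0.001]
ft_force: [0.2, -0.6, 0.0]
grip_width: 0.348
grasp_force: 5.2
```

In the tool's units: 0.044 m is 0.0587, 0.0435 m is 0.058.

Request:
move_arm:
  plan:
    - {"delta_pos":[0,0,0.02],"turn":[0,0,0],"fingers":0.652}
    - {"delta_pos":[0,0,0.0373],"turn":[0,0,0],"fingers":0.652}
    - {"delta_pos":[0,0,0.048],"turn":[0,0,0],"fingers":0.652}
    - {"delta_pos":[0,0,0.0547],"turn":[0,0,0],"fingers":0.652}
    - {"delta_pos":[0,0,0.058],"turn":[0,0,0],"fingers":0.652}
    - {"delta_pos":[0,0,0.0587],"turn":[0,0,0],"fingers":0.652}
    - {"delta_pos":[0,0,0.0587],"turn":[0,0,0],"fingers":0.652}

```text
clock: 42.9
position: [0.4104, 0.1556, 0.0149]
ee_rot: [-0.011, 1.0, 0.0, -0.0]
ft_force: [0.6, 0.9, -0.6]
grip_width: 0.35
grasp_force: 5.2
```

Request:
move_arm:
  plan:
    - {"delta_pos":[0,0,0],"turn":[0,0,0],"fingers":0.64}
    - {"delta_pos":[0,0,0],"turn":[0,0,0],"fingers":0.6}
    - {"delta_pos":[0,0,0],"turn":[0,0,0],"fingers":0.57}
    - {"delta_pos":[0,0,0],"turn":[0,0,0],"fingers":0.57}
    - {"delta_pos":[0,0,-0.0267],"turn":[0,0,0],"fingers":0.57}
    - {"delta_pos":[0,0,-0.0667],"turn":[0,0,0],"fingers":0.5}
    - {"delta_pos":[0,0,-0.1067],"turn":[0,0,0],"fingers":0.5}
    - {"delta_pos":[0,0,-0.16],"turn":[0,0,0],"fingers":0.5}
    - {"delta_pos":[0,0,-0.16],"turn":[0,0,0],"fingers":0.5}
    - {"delta_pos":[0,0,-0.16],"turn":[0,0,0],"fingers":0.5}

```text
clock: 44.15
position: [0.4101, 0.1551, 0.1342]
ee_rot: [-0.011, 1.0, -0.0, -0.0]
ft_force: [0.5, 0.0, -0.3]
grip_width: 0.494
grasp_force: 0.0
```

```bash
cat >> h.py <<'E'
def fresh(names=("top","side")):
    for nm in names:
        o=get_obs(); k=camera(nm); W=cloud(k,o); z=W[...,2]; b=(W[...,0]>.5)&(W[...,0]<.8)&(W[...,1]>.05)&(W[...,1]<.3)&(z<.014)&(z>.0025)
        n,lab,s,_=cv2.connectedComponentsWithStats(b.astype(np.uint8))
        for i in range(1,n):
            if s[i,4]>80:
                q=W[lab==i]; r=cv2.minAreaRect(q[:,:2].astype(np.float32)); d=q[q[:,2]>.0078]
                print(nm,s[i],np.round(r[0],4),np.round(r[1],3),round(r[2],1),"ztop",np.median(q[:,2]),"disc",np.round(d.mean(0),4) if len(d) else 0)
    return k
E
python3 - <<'E'
from h import *
k=fresh(); o=get_obs(); print(o["position"],o["ee_rot"],o["joint_pos"]); go([(.62,.13,.2,200)])
E
```

```text
top [177 161  22  30 249] [0.6166 0.1797] [0.094 0.031] 33.8 ztop 0.00557130331114096 disc [0.6239 0.1865 0.0091]
top [147 204  62  10 292] [0.5131 0.2049] [0.188 0.026] 89.9 ztop 0.0045664452344694765 disc [0.5198 0.1852 0.0101]
side [245 234  18  52 336] [0.5141 0.2071] [0.028 0.184] 0.3 ztop 0.004149305602291647 disc [0.5224 0.2027 0.01  ]
side [203 240  33  16 243] [0.6164 0.1832] [0.09  0.033] 34.1 ztop 0.005043708196876472 disc [0.6271 0.1897 0.0092]
[0.40968574 0.15521642 0.13376698] [-1.08497919e-02  9.99940532e-01  7.56656047e-05 -1.09940274e-03] [ 0.72252031  0.16197055 -1.2331412   2.01501419  0.17199421  1.08058369
  1.00412559]
(0.62, 0.13, 0.2, 200) dp [-0.2096 -0.0298 -0.0667] turn [ 0.001 -0.002 -0.327]
```

The reference plate has been knocked: it is now at about (0.6165,0.181), yaw 34°. Both views agree, and the heights fit. I'll hover and refine with the wrist camera.

```bash
python3 -c "
from h import *
go([(.585,.16,.2,214)])"
```

```text
(0.585, 0.16, 0.2, 214) dp [-0.1752  0.001  -0.0666] turn [ 0.001 -0.002 -0.572]
```

In the tool's units: -0.175 m is -0.2333, 0.001 m is 0.0013, -0.572 rad is -0.091.

Request:
move_arm:
  plan:
    - {"delta_pos":[-0.04,0,-0.04],"turn":[0,0,-0.0159],"fingers":0.45}
    - {"delta_pos":[-0.1067,0,-0.0667],"turn":[0,0,-0.0398],"fingers":0.45}
    - {"delta_pos":[-0.1733,0,-0.088],"turn":[0,0,-0.0637],"fingers":0.45}
    - {"delta_pos":[-0.22,0.0013,-0.088],"turn":[0,0,-0.0844],"fingers":0.45}
    - {"delta_pos":[-0.2333,0.0013,-0.088],"turn":[0,0,-0.091],"fingers":0.45}
    - {"delta_pos":[-0.2333,0.0013,-0.088],"turn":[0,0,-0.091],"fingers":0.45}
    - {"delta_pos":[-0.2333,0.0013,-0.088],"turn":[0,0,-0.091],"fingers":0.45}
    - {"delta_pos":[-0.2333,0.0013,-0.088],"turn":[0,0,-0.091],"fingers":0.45}
    - {"delta_pos":[-0.2333,0.0013,-0.088],"turn":[0,0,-0.091],"fingers":0.45}

```text
clock: 45.38
position: [0.585, 0.1601, 0.2007]
ee_rot: [-0.292, 0.956, -0.0, -0.0]
ft_force: [-0.4, 0.6, -0.1]
grip_width: 0.553
grasp_force: 0.0
```

```bash
python3 - <<'E'
from h import *
o=get_obs(); k=fresh(("wrist",)); save(k,"w8.png",s=1.2); print(o["position"],o["ee_rot"],o["joint_pos"])
E
```

```text
wrist [ 252   76  161  125 4547] [0.5116 0.2064] [0.027 0.187] 1.3 ztop 0.00420056480337791 disc [0.5216 0.1913 0.0107]
wrist [ 244  168   29   80 2205] [0.6157 0.1816] [0.091 0.03 ] 34.1 ztop 0.006004749665391496 disc [0.6314 0.1918 0.0098]
[0.58501606 0.16010357 0.20070053] [-2.92361733e-01  9.56307779e-01 -1.20108472e-04 -1.87292768e-04] [ 0.48421229  0.57244944 -1.14502678  1.52551369  0.5260311   1.3847043
  1.46511277]
```

View pics/w8.png

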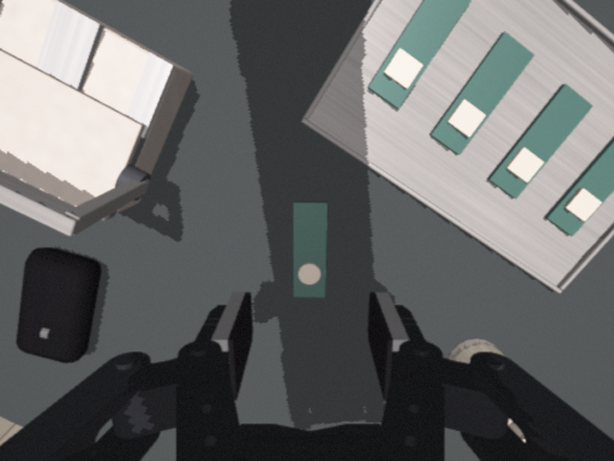

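The reference plate with its round disc is at (310,250), and all four plates are flat in the tray. Measured centre is (0.6157,0.1816), yaw 34.1°. I'll grip it 23 mm behind the centre.

```bash
python3 -c "
from h import *
go([(.5967,.1687,.06,214.1),(.5967,.1687,.0115,214.1)])"
```

```text
(0.5967, 0.1687, 0.06, 214.1) dp [-0.0145  0.0007  0.1407] turn [-0.    -0.    -0.002]
(0.5967, 0.1687, 0.0115, 214.1) dp [-0.0145  0.0007  0.1892] turn [-0.    -0.    -0.002]
```

In the tool's units: 0.1892 m is 0.2523, -0.0145 m is -0.0193, -0.002 rad is -0.0003.

Request:
move_arm:
  plan:
    - {"delta_pos":[-0.0193,0.0009,0.0533],"turn":[0,0,-0.0003],"fingers":0.45}
    - {"delta_pos":[-0.0193,0.0009,0.12],"turn":[0,0,-0.0003],"fingers":0.45}
    - {"delta_pos":[-0.0193,0.0009,0.1733],"turn":[0,0,-0.0003],"fingers":0.45}
    - {"delta_pos":[-0.0193,0.0009,0.2067],"turn":[0,0,-0.0003],"fingers":0.45}
    - {"delta_pos":[-0.0193,0.0009,0.2293],"turn":[0,0,-0.0003],"fingers":0.45}
    - {"delta_pos":[-0.0193,0.0009,0.2427],"turn":[0,0,-0.0003],"fingers":0.5}
    - {"delta_pos":[-0.0193,0.0009,0.2493],"turn":[0,0,-0.0003],"fingers":0.56}
    - {"delta_pos":[-0.0193,0.0009,0.2523],"turn":[0,0,-0.0003],"fingers":0.6}
    - {"delta_pos":[-0.0193,0.0009,0.2523],"turn":[0,0,-0.0003],"fingers":0.62}
    - {"delta_pos":[-0.0193,0.0009,0.2523],"turn":[0,0,-0.0003],"fingers":0.63}
    - {"delta_pos":[-0.0193,0.0009,0.2523],"turn":[0,0,-0.0003],"fingers":0.635}
    - {"delta_pos":[-0.0193,0.0009,0.2523],"turn":[0,0,-0.0003],"fingers":0.64}

```text
clock: 46.92
position: [0.5969, 0.1689, 0.0115]
ee_rot: [-0.293, 0.956, 0.0, -0.0]
ft_force: [0.8, -0.3, -0.3]
grip_width: 0.358
grasp_force: 0.2
```

Request:
move_arm:
  plan:
    - {"delta_pos":[0,0,0],"turn":[0,0,0],"fingers":0.643}
    - {"delta_pos":[0,0,0],"turn":[0,0,0],"fingers":0.646}
    - {"delta_pos":[0,0,0],"turn":[0,0,0],"fingers":0.648}
    - {"delta_pos":[0,0,0],"turn":[0,0,0],"fingers":0.648}

```text
clock: 47.42
position: [0.5968, 0.169, 0.0114]
ee_rot: [-0.293, 0.956, 0.0, -0.0]
ft_force: [0.2, -1.0, 2.0]
grip_width: 0.354
grasp_force: 3.2
```

Request:
move_arm:
  plan:
    - {"delta_pos":[0,0,0],"turn":[0,0,0],"fingers":0.65}
    - {"delta_pos":[0,0,0],"turn":[0,0,0],"fingers":0.651}
    - {"delta_pos":[0,0,0],"turn":[0,0,0],"fingers":0.652}
    - {"delta_pos":[0,0,0],"turn":[0,0,0],"fingers":0.652}

```text
clock: 47.92
position: [0.5968, 0.169, 0.0114]
ee_rot: [-0.293, 0.956, 0.0, -0.0]
ft_force: [-1.1, -0.2, 3.6]
grip_width: 0.35
grasp_force: 7.1
```

```bash
python3 -c "
from h import *
o=get_obs();print(o['position'],o['ee_rot'],o['grasp_force'])
go([(.5967,.1687,.13,214.1),(.50,.09,.12,200),st(-.034-.09,.032,.075,185.5)])"
```

```text
[0.5968323  0.16899983 0.01141071] [-2.93445904e-01  9.55975639e-01  1.87201266e-04 -2.07952590e-04] 7.091364338994026
(0.5967, 0.1687, 0.13, 214.1) dp [ 3.000e-04 -1.000e-04 -1.186e-01] turn [ 0.    -0.     0.001]
(0.5, 0.09, 0.12, 200) dp [ 0.1245 -0.011  -0.1086] turn [ 0.    -0.     0.247]
(np.float64(0.4509), np.float64(-0.0848), 0.075, 185.5) dp [ 0.2632 -0.1282 -0.0636] turn [ 0.  -0.   0.5]
```

In the tool's units: 0.232 m is 0.3093, -0.09 m is -0.12, 0.47 rad is 0.0748.

Request:
move_arm:
  plan:
    - {"delta_pos":[0,0,-0.0133],"turn":[0,0,0],"fingers":0.651}
    - {"delta_pos":[0,0,-0.04],"turn":[0,0,0],"fingers":0.651}
    - {"delta_pos":[0,0,-0.08],"turn":[0,0,0],"fingers":0.651}
    - {"delta_pos":[0,0,-0.12],"turn":[0,0,0],"fingers":0.651}
    - {"delta_pos":[0.0267,-0.0027,-0.14],"turn":[0,0,0.0064],"fingers":0.651}
    - {"delta_pos":[0.0667,-0.0053,-0.1453],"turn":[0,0,0.0159],"fingers":0.651}
    - {"delta_pos":[0.12,-0.0107,-0.1453],"turn":[0,0,0.0286],"fingers":0.651}
    - {"delta_pos":[0.1667,-0.0147,-0.1453],"turn":[0,0,0.0398],"fingers":0.651}
    - {"delta_pos":[0.2067,-0.036,-0.1453],"turn":[0,0,0.0525],"fingers":0.651}
    - {"delta_pos":[0.2467,-0.0587,-0.1453],"turn":[0,0,0.0653],"fingers":0.651}
    - {"delta_pos":[0.2867,-0.08,-0.1453],"turn":[0,0,0.0748],"fingers":0.651}
    - {"delta_pos":[0.3093,-0.096,-0.1453],"turn":[0,0,0.0796],"fingers":0.651}

```text
clock: 49.42
position: [0.4445, -0.022, 0.1211]
ee_rot: [-0.047, 0.999, -0.001, -0.0]
ft_force: [0.5, 0.0, -0.5]
grip_width: 0.35
grasp_force: 6.2
```

Request:
move_arm:
  plan:
    - {"delta_pos":[0,0,0],"turn":[0,0,0],"fingers":0.651}
    - {"delta_pos":[0,0,0],"turn":[0,0,0],"fingers":0.651}
    - {"delta_pos":[0,0,0],"turn":[0,0,0],"fingers":0.651}

```text
clock: 49.8
position: [0.4455, -0.0196, 0.1206]
ee_rot: [-0.049, 0.999, 0.0, -0.0]
ft_force: [0.3, 0.3, -0.2]
grip_width: 0.351
grasp_force: 6.2
```

```bash
cat > held.py <<'E'
from h import *
o=get_obs(); print(o['clock'],o['position'],o['ee_rot'],o['grasp_force'])
R=Rn.from_quat(o["ee_rot"])
for nm in("side","wrist"):
    k=camera(nm); W=cloud(k,o); L=R.inv().apply((W-o["position"]).reshape(-1,3)).reshape(W.shape)
    hsv=cv2.cvtColor(k["color"],cv2.COLOR_RGB2HSV)
    g=(hsv[...,0]>75)&(hsv[...,0]<95)&(hsv[...,1]>50)
    m=g&(abs(L[...,2])<.03)&(L[...,0]>-.09)&(L[...,0]<.05)&(abs(L[...,1])<.03)
    q=L[m]; print(nm,len(q))
    if len(q)>30:
        print(np.round(np.percentile(q,[1,50,99],axis=0),4)); A=np.c_[q[:,:2],np.ones(len(q))]; print("plane z=ax+by+c",np.linalg.lstsq(A,q[:,2],rcond=None)[0])
        r=cv2.minAreaRect(q[:,:2].astype(np.float32)); print(r)
save(k,"w9.png")
E
python3 held.py
```

```text
49.8 [ 0.44550651 -0.01959234  0.12063611] [-4.88969252e-02  9.98803759e-01  3.54443590e-04 -1.27927373e-04] 6.163522973656654
side 86
[[-0.0676 -0.0141  0.0044]
 [-0.0287  0.0022  0.0077]
 [ 0.0195  0.0158  0.0105]]
plane z=ax+by+c [-0.01481094 -0.01554406  0.00718244]
((-0.024428516626358032, 0.0018334770575165749), (0.08734580874443054, 0.02982480451464653), 1.5796703100204468)
wrist 7036
[[-0.0503 -0.0147  0.0041]
 [-0.0046  0.      0.0056]
 [ 0.0222  0.0147  0.0084]]
plane z=ax+by+c [-0.00990029  0.0072921   0.00558789]
((-0.015889938920736313, -8.48863273859024e-05), (0.07711709290742874, 0.030046608299016953), 0.9652555584907532)
```

The held plate is level to about 0.6° and centred, with its top 5.6 mm below the TCP. Lining it up with bay3 and lowering to 1 mm above the bed.

```bash
python3 -c "
from h import *
go([st(-.124,.096,.0588,185.5)])"
```

```text
(np.float64(0.4448), np.float64(-0.0211), 0.0588, 185.5) dp [ 0.0007 -0.0012  0.0617] turn [ 0.001 -0.001  0.001]
```

In the tool's units: 0.0617 m is 0.0823, 0.02 m is 0.0267, 0.001 rad is 0.0002.

Request:
move_arm:
  plan:
    - {"delta_pos":[0.0009,-0.0016,0.0267],"turn":[0,0,0.0002],"fingers":0.651}
    - {"delta_pos":[0.0009,-0.0016,0.0533],"turn":[0,0,0.0002],"fingers":0.651}
    - {"delta_pos":[0.0009,-0.0016,0.0733],"turn":[0,0,0.0002],"fingers":0.651}
    - {"delta_pos":[0.0009,-0.0016,0.0823],"turn":[0,0,0.0002],"fingers":0.651}
    - {"delta_pos":[0.0009,-0.0016,0.0823],"turn":[0,0,0.0002],"fingers":0.651}
    - {"delta_pos":[0.0009,-0.0016,0.0823],"turn":[0,0,0.0002],"fingers":0.651}
    - {"delta_pos":[0.0009,-0.0016,0.0823],"turn":[0,0,0.0002],"fingers":0.651}

```text
clock: 50.78
position: [0.4449, -0.0222, 0.0591]
ee_rot: [-0.047, 0.999, -0.0, 0.0]
ft_force: [-0.6, 0.3, -0.1]
grip_width: 0.348
grasp_force: 6.2
```

```bash
python3 -c "
from h import *
o=get_obs();print(o['position'],o['ee_rot'])
c=camera('side'); save(c,'s10.png',(210,140,290,220),7)
go([st(-.124,.096,.0588,185.5),st(-.08,.096,.0588,185.5),st(-.0365,.096,.0588,185.5)])"
```

```text
[ 0.44491915 -0.02217084  0.05914116] [-4.72514736e-02  9.98883018e-01 -8.86887059e-05  8.77499136e-05]
(np.float64(0.4448), np.float64(-0.0211), 0.0588, 185.5) dp [-0.0001  0.0011  0.0003] turn [-0.    -0.    -0.002]
(np.float64(0.4886), np.float64(-0.0169), 0.0588, 185.5) dp [-0.0441  0.0012  0.0003] turn [-0.    -0.    -0.002]
(np.float64(0.5319), np.float64(-0.0127), 0.0588, 185.5) dp [-0.0876  0.0013  0.0003] turn [-0.    -0.    -0.002]
```

View pics/s10.png

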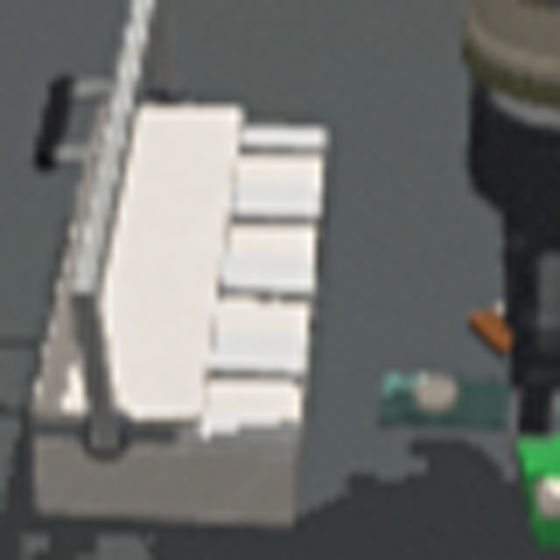

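The plate sits in front of bay3, level, disc ahead. Sliding it in.

In the tool's units: -0.056 m is -0.0747, 0.0012 m is 0.0016, -0.002 rad is -0.0003.

Request:
move_arm:
  plan:
    - {"delta_pos":[0,0.0015,0],"turn":[0,0,-0.0003],"fingers":0.651}
    - {"delta_pos":[-0.0107,0.0015,0],"turn":[0,0,-0.0003],"fingers":0.651}
    - {"delta_pos":[-0.024,0.0016,0],"turn":[0,0,-0.0003],"fingers":0.651}
    - {"delta_pos":[-0.0373,0.0016,0],"turn":[0,0,-0.0003],"fingers":0.651}
    - {"delta_pos":[-0.0507,0.0016,0],"turn":[0,0,-0.0003],"fingers":0.651}
    - {"delta_pos":[-0.064,0.0016,0],"turn":[0,0,-0.0003],"fingers":0.651}
    - {"delta_pos":[-0.0747,0.0016,0],"turn":[0,0,-0.0003],"fingers":0.651}
    - {"delta_pos":[-0.0747,0.0016,0],"turn":[0,0,-0.0003],"fingers":0.651}

```text
clock: 51.82
position: [0.5006, -0.0152, 0.0586]
ee_rot: [-0.048, 0.999, 0.0, -0.0]
ft_force: [0.3, 0.4, -0.3]
grip_width: 0.353
grasp_force: 6.2
```

Request:
move_arm:
  plan:
    - {"delta_pos":[-0.008,0,0.0004],"turn":[0,0,0],"fingers":0.651}
    - {"delta_pos":[-0.0173,0,0.0007],"turn":[0,0,0],"fingers":0.651}
    - {"delta_pos":[-0.0267,0,0.0011],"turn":[0,0,0],"fingers":0.651}
    - {"delta_pos":[-0.0347,0,0.0013],"turn":[0,0,0],"fingers":0.651}
    - {"delta_pos":[-0.04,0,0.0017],"turn":[0,0,0],"fingers":0.651}
    - {"delta_pos":[-0.042,0,0.0021],"turn":[0,0,0],"fingers":0.651}
    - {"delta_pos":[-0.042,0,0.0021],"turn":[0,0,0],"fingers":0.651}

```text
clock: 52.7
position: [0.5315, -0.0125, 0.057]
ee_rot: [-0.048, 0.999, 0.0, -0.0]
ft_force: [-0.4, 0.1, -0.6]
grip_width: 0.35
grasp_force: 6.2
```

```bash
python3 -c "
from h import *
go([st(-.0335,.096,.0565)])"; python3 held.py
```

```text
(np.float64(0.5349), np.float64(-0.0125), 0.0565, 185.5) dp [-0.0034 -0.0003  0.0005] turn [ 0.    -0.001  0.001]
52.7 [ 0.53151245 -0.01247723  0.05697211] [-4.83404921e-02  9.98830832e-01  1.55143764e-04 -3.77313653e-04] 6.165715232491493
side 59
[[-0.0596 -0.0136  0.0047]
 [-0.0208  0.0025  0.0071]
 [ 0.0187  0.0175  0.0094]]
plane z=ax+by+c [-0.00896928 -0.00025377  0.00676695]
((-0.020380184054374695, 0.000631190836429596), (0.08064298331737518, 0.02821311168372631), 4.099997043609619)
wrist 6988
[[-0.05   -0.0146  0.0042]
 [-0.0045  0.      0.0056]
 [ 0.0222  0.0146  0.0085]]
plane z=ax+by+c [-0.00256331  0.00429713  0.00561516]
((-0.015543390065431595, -5.749426782131195e-05), (0.0763520821928978, 0.02994599938392639), 0.7593988180160522)
```

In the tool's units: -0.003 m is -0.004, -0.002 m is -0.0027.

Request:
move_arm:
  plan:
    - {"delta_pos":[-0.0013,0,0.0003],"turn":[0,0,0],"fingers":0.651}
    - {"delta_pos":[-0.0027,0,0.0003],"turn":[0,0,0],"fingers":0.651}
    - {"delta_pos":[-0.004,0,0.0004],"turn":[0,0,0],"fingers":0.651}
    - {"delta_pos":[-0.004,0,0.0004],"turn":[0,0,0],"fingers":0.651}

```text
clock: 53.3
position: [0.5342, -0.0125, 0.0565]
ee_rot: [-0.048, 0.999, -0.0, -0.001]
ft_force: [-1.3, -1.2, -0.3]
grip_width: 0.35
grasp_force: 5.8
```

In the tool's units: -0.0005 m is -0.0007.

Request:
move_arm:
  plan:
    - {"delta_pos":[-0.0007,0,0],"turn":[0,0,0],"fingers":0.651}
    - {"delta_pos":[-0.0007,0,0],"turn":[0,0,0],"fingers":0.651}

```text
clock: 53.55
position: [0.5343, -0.0125, 0.0564]
ee_rot: [-0.048, 0.999, -0.0, -0.001]
ft_force: [-5.1, -1.6, 1.4]
grip_width: 0.35
grasp_force: 5.7
```

In the tool's units: -0.0005 m is -0.0007.

Request:
move_arm:
  plan:
    - {"delta_pos":[-0.0007,0,0],"turn":[0,0,0],"fingers":0.651}
    - {"delta_pos":[-0.0007,0,0],"turn":[0,0,0],"fingers":0.651}

```text
clock: 53.8
position: [0.5345, -0.0125, 0.0564]
ee_rot: [-0.048, 0.999, -0.0, -0.002]
ft_force: [-6.2, -1.5, 2.2]
grip_width: 0.351
grasp_force: 5.7
```

```bash
python3 held.py; python3 -c "
from h import *
o=get_obs();print(o['ft_force'],(o['position'][:2]-SO)@np.c_[ex,ey])"
```

```text
53.8 [ 0.53448985 -0.01248582  0.0563623 ] [-4.81932348e-02  9.98836828e-01 -1.98879832e-04 -1.53736663e-03] 5.688855350017548
side 52
[[-0.0561 -0.014   0.004 ]
 [-0.0203  0.0019  0.007 ]
 [ 0.0185  0.017   0.0108]]
plane z=ax+by+c [ 0.01886395 -0.03353104  0.00721851]
((-0.018588319420814514, 0.0007916148751974106), (0.07584374397993088, 0.029851332306861877), 3.067591667175293)
wrist 7032
[[-0.0492 -0.0146  0.0041]
 [-0.0043  0.      0.0055]
 [ 0.0226  0.0146  0.0085]]
plane z=ax+by+c [0.00800621 0.00219987 0.00554452]
((-0.014760870486497879, 0.0001416672021150589), (0.07582730799913406, 0.03016745112836361), 0.2545219957828522)
[-6.70630187 -1.86758219  2.10791014] [-0.03388754  0.09602854]
```

Back stop contact at about 6 N, and the plate tail is at stage x ≈ −56 mm, so it is home. I'll release, lift and check.

In the tool's units: -0.194 m is -0.2587, -0.17 m is -0.2267.

Request:
move_arm:
  plan:
    - {"delta_pos":[0.0007,0,0],"turn":[0,0,0],"fingers":0.651}
    - {"delta_pos":[0.0007,0,0],"turn":[0,0,0],"fingers":0.64}
    - {"delta_pos":[0.0007,0,0],"turn":[0,0,0],"fingers":0.6}
    - {"delta_pos":[0.0007,0,0],"turn":[0,0,0],"fingers":0.56}
    - {"delta_pos":[0.0007,0,0],"turn":[0,0,0],"fingers":0.54}
    - {"delta_pos":[0.0007,0,-0.02],"turn":[0,0,0],"fingers":0.54}
    - {"delta_pos":[0.0007,0,-0.0533],"turn":[0,0,0],"fingers":0.54}
    - {"delta_pos":[0,0,-0.1067],"turn":[0,0,0],"fingers":0.54}
    - {"delta_pos":[0,0,-0.1733],"turn":[0,0,0],"fingers":0.54}
    - {"delta_pos":[0,0,-0.2267],"turn":[0,0,0],"fingers":0.7}
    - {"delta_pos":[0,0,-0.2587],"turn":[0,0,0],"fingers":0.7}
    - {"delta_pos":[0,0,-0.2587],"turn":[0,0,0],"fingers":0.7}

```text
clock: 55.4
position: [0.5365, -0.0117, 0.2532]
ee_rot: [-0.048, 0.999, -0.0, 0.001]
ft_force: [0.7, 0.5, -0.2]
grip_width: 0.297
grasp_force: 0.0
```

Request:
move_arm:
  plan:
    - {"delta_pos":[0,0,0],"turn":[0,0,0],"fingers":0.7}
    - {"delta_pos":[0,0,0],"turn":[0,0,0],"fingers":0.7}

```text
clock: 55.65
position: [0.5352, -0.0122, 0.25]
ee_rot: [-0.048, 0.999, 0.0, -0.001]
ft_force: [-1.1, 0.8, -0.5]
grip_width: 0.305
grasp_force: 0.0
```

```bash
python3 - <<'E'
from h import *
o=get_obs();c=camera("wrist"); save(c,"w11.png",s=1.2); W=cloud(c,o); hsv=cv2.cvtColor(c["color"],cv2.COLOR_RGB2HSV)
L=(W[...,:2]-SO)@np.c_[ex,ey]
m=(hsv[...,0]>75)&(hsv[...,0]<95)&(hsv[...,1]>50)&(abs(L[...,0])<.07)&(abs(L[...,1]-.096)<.03)&(W[...,2]>.04)
q=L[m]; print("plate",np.round(np.percentile(q,[.5,99.5],axis=0),4),np.percentile(W[m][:,2],[5,50,95]))
k=(abs(L[...,0])<.05)&(abs(L[...,1]-.096)<.012)&(W[...,2]>.0535); print("disc",L[k].mean(0),np.median(W[k][:,2]) )
t=camera("top"); W=cloud(t); L=(W[...,:2]-SO)@np.c_[ex,ey]; z=W[...,2]
m=(L[...,0]>.04)&(L[...,0]<.13)&(abs(L[...,1])<.045)&(z>.08)&(z<.15); print("bar/handle",np.round(np.percentile(np.c_[L[m],z[m]],[2,25,50,75,98],axis=0),4))
dark=m&(t["color"].max(-1)<60); print("handle",dark.sum(),L[dark].mean(0),np.median(z[dark]))
print(o["position"],o["ee_rot"])
hz=.127
# approach tilted 0.3: TCP at handle, tool z tilted
R=Rn.from_quat(o["ee_rot"])
p=np.radians(95.5); T0=Rn.from_matrix(np.array([[np.cos(p),np.sin(p),0],[np.sin(p),-np.cos(p),0],[0,0,-1]])); T=T0*Rn.from_rotvec([.3,0,0])
zt=T.apply([0,0,1])
for d in (.13,.06,0): 
    P=np.array([.6808,-.0935,.1272])-zt*d; print(d,P,"dp",np.round(R.inv().apply(P-o["position"]),4),"turn",np.round((R.inv()*T).as_rotvec(),3))
E
```

```text
plate [[-0.0561  0.0821]
 [ 0.0249  0.1195]] [0.04972241 0.05093102 0.2915155 ]
disc [-0.0274087   0.09613735] 0.31622837702063145
bar/handle [[ 0.0667 -0.0422  0.1288]
 [ 0.0707 -0.0282  0.1332]
 [ 0.0775 -0.0126  0.1357]
 [ 0.1015  0.0012  0.1389]
 [ 0.1083  0.0152  0.1422]]
handle 33 [ 0.10469147 -0.00747778] 0.1343988285573152
[ 0.53520996 -0.01217857  0.2499662 ] [-4.83957813e-02  9.98827718e-01  2.93496030e-04 -9.75668306e-04]
0.13 [ 0.71904076 -0.08981783  0.25139374] dp [-0.1755 -0.095  -0.0018] turn [0.234 0.234 1.559]
0.06 [ 0.69844958 -0.09180054  0.18452019] dp [-0.1549 -0.0951  0.0651] turn [0.234 0.234 1.559]
0 [ 0.6808 -0.0935  0.1272] dp [-0.1373 -0.0951  0.1224] turn [0.234 0.234 1.559]
```

View pics/w11.png

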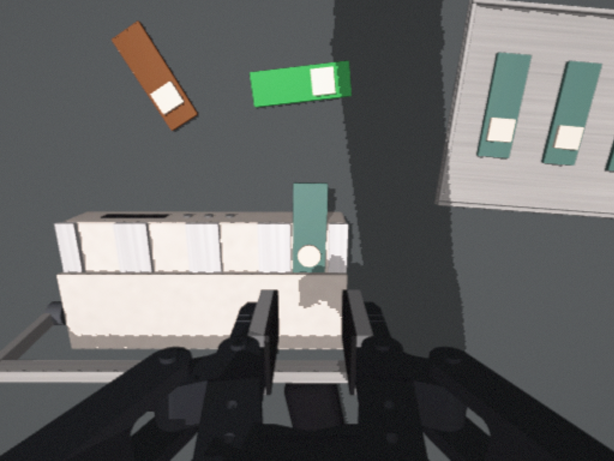

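The reference plate is fully home in bay3, disc up: tail at stage x = −56.1 mm, disc at picture (309,256). Now back to the handle, retracing the pose it was left in.

In the tool's units: -0.1755 m is -0.234, -0.15 m is -0.2, 0.21 rad is 0.0334.

Request:
move_arm:
  plan:
    - {"delta_pos":[-0.04,-0.02,-0.04],"turn":[0.0032,0.0032,0.0239],"fingers":0.79}
    - {"delta_pos":[-0.0933,-0.0467,-0.0533],"turn":[0.008,0.008,0.0525],"fingers":0.79}
    - {"delta_pos":[-0.1467,-0.0733,-0.0533],"turn":[0.0127,0.0127,0.0796],"fingers":0.79}
    - {"delta_pos":[-0.2,-0.1,-0.0533],"turn":[0.0159,0.0159,0.1082],"fingers":0.79}
    - {"delta_pos":[-0.234,-0.1267,-0.04],"turn":[0.0207,0.0207,0.1353],"fingers":0.79}
    - {"delta_pos":[-0.234,-0.1267,-0.0267],"turn":[0.0239,0.0239,0.1639],"fingers":0.79}
    - {"delta_pos":[-0.234,-0.1267,-0.0133],"turn":[0.0286,0.0286,0.191],"fingers":0.79}
    - {"delta_pos":[-0.234,-0.1267,-0.0027],"turn":[0.0334,0.0334,0.2196],"fingers":0.79}
    - {"delta_pos":[-0.234,-0.1267,-0.0027],"turn":[0.0372,0.0372,0.2481],"fingers":0.79}
    - {"delta_pos":[-0.234,-0.1267,-0.0027],"turn":[0.0372,0.0372,0.2481],"fingers":0.79}
    - {"delta_pos":[-0.234,-0.1267,-0.0027],"turn":[0.0372,0.0372,0.2481],"fingers":0.79}
    - {"delta_pos":[-0.234,-0.1267,-0.0027],"turn":[0.0372,0.0372,0.2481],"fingers":0.79}

```text
clock: 57.25
position: [0.7195, -0.0896, 0.2529]
ee_rot: [0.664, 0.733, -0.11, -0.1]
ft_force: [0.4, -0.9, -0.9]
grip_width: 0.209
grasp_force: 0.0
```

Request:
move_arm:
  plan:
    - {"delta_pos":[0,0,0],"turn":[0,0,0],"fingers":0.79}
    - {"delta_pos":[0,0,0],"turn":[0,0,0],"fingers":0.79}
    - {"delta_pos":[0,0,0],"turn":[0,0,0],"fingers":0.79}

```text
clock: 57.62
position: [0.7195, -0.0898, 0.2527]
ee_rot: [0.665, 0.732, -0.11, -0.1]
ft_force: [0.0, -0.2, 0.9]
grip_width: 0.21
grasp_force: 0.0
```

```bash
python3 - <<'E'
from h import *
o=get_obs();R=Rn.from_quat(o["ee_rot"]); print(o["position"],o["ee_rot"])
p=np.radians(95.5); T0=Rn.from_matrix(np.array([[np.cos(p),np.sin(p),0],[np.sin(p),-np.cos(p),0],[0,0,-1]])); T=T0*Rn.from_rotvec([.3,0,0])
zt=T.apply([0,0,1])
for d in (.06,0): 
    P=np.array([.6806,-.0935,.1272])-zt*d; print(d,"dp",np.round(R.inv().apply(P-o["position"]),4),"turn",np.round((R.inv()*T).as_rotvec(),3))
c=camera("wrist"); W=cloud(c,o); L=(W[...,:2]-SO)@np.c_[ex,ey]; z=W[...,2]
m=(L[...,0]>.09)&(L[...,0]<.12)&(abs(L[...,1])<.034)&(z>.12)&(z<.15); q=np.c_[L[m],z[m]]
print(m.sum(),np.round(np.percentile(q,[2,50,98],axis=0),4) if m.sum() else 0)
E
```

```text
[ 0.71948279 -0.08981067  0.2526576 ] [ 0.66485193  0.73201154 -0.11006632 -0.10008206]
0.06 dp [ 0.     -0.0003  0.0714] turn [ 0.001 -0.     0.   ]
0 dp [ 0.     -0.0004  0.1314] turn [ 0.001 -0.     0.   ]
1253 [[ 0.0916 -0.0317  0.1307]
 [ 0.105   0.0025  0.1352]
 [ 0.1098  0.0333  0.1373]]
```

In the tool's units: 0.1314 m is 0.1752, 0.06 m is 0.08.

Request:
move_arm:
  plan:
    - {"delta_pos":[0,-0.0004,0.04],"turn":[0,0,0],"fingers":0.79}
    - {"delta_pos":[0,-0.0004,0.08],"turn":[0,0,0],"fingers":0.79}
    - {"delta_pos":[0,-0.0005,0.1133],"turn":[0,0,0],"fingers":0.79}
    - {"delta_pos":[0,-0.0005,0.1333],"turn":[0,0,0],"fingers":0.79}
    - {"delta_pos":[0,-0.0005,0.1533],"turn":[0,0,0],"fingers":0.79}
    - {"delta_pos":[0,-0.0005,0.1667],"turn":[0,0,0],"fingers":0.79}
    - {"delta_pos":[0,-0.0005,0.1752],"turn":[0,0,0],"fingers":0.79}
    - {"delta_pos":[0,-0.0005,0.1752],"turn":[0,0,0],"fingers":0.79}

```text
clock: 58.68
position: [0.6806, -0.0935, 0.127]
ee_rot: [0.665, 0.732, -0.11, -0.1]
ft_force: [0.6, -1.1, 0.3]
grip_width: 0.21
grasp_force: 0.0
```

Request:
move_arm:
  plan:
    - {"delta_pos":[0,0,0],"turn":[0,0,0],"fingers":0.85}
    - {"delta_pos":[0,0,0],"turn":[0,0,0],"fingers":0.88}
    - {"delta_pos":[0,0,0],"turn":[0,0,0],"fingers":0.91}
    - {"delta_pos":[0,0,0],"turn":[0,0,0],"fingers":0.91}

```text
clock: 59.18
position: [0.6809, -0.0934, 0.1276]
ee_rot: [0.665, 0.732, -0.11, -0.1]
ft_force: [1.0, -0.1, 4.0]
grip_width: 0.129
grasp_force: 19.7
```

```bash
python3 - <<'E'
from h import *
o=get_obs();R=Rn.from_quat(o["ee_rot"]); print(o["position"])
p=np.radians(95.5); T0=Rn.from_matrix(np.array([[np.cos(p),np.sin(p),0],[np.sin(p),-np.cos(p),0],[0,0,-1]]))
h=lambda a:np.array([-.077*np.cos(a)+.032*np.sin(a),.077*np.sin(a)+.032*np.cos(a)])
for a in (1.6,1.5,1.4,1.25,1.1,.95,.8,.65,.5,.4,.3,.2,.1,.05,0,-.02):
    d=h(a)-h(1.65); t=min(.3,.2*a); T=T0*Rn.from_rotvec([t,0,0])
    D=np.r_[ex*d[0],d[1]]; print(a,np.round(R.inv().apply(D),4),np.round((R.inv()*T).as_rotvec(),3))
E
```

```text
[ 0.68092721 -0.09341579  0.12761952]
1.6 [-0.     -0.0041 -0.0006] [ 0.002 -0.    -0.   ]
1.5 [-0.     -0.0124 -0.0013] [ 0.002 -0.    -0.   ]
1.4 [-0.     -0.0208 -0.001 ] [-0.018 -0.    -0.   ]
1.25 [-0.     -0.0331  0.0008] [-0.048 -0.    -0.   ]
1.1 [-0.     -0.0451  0.0045] [-0.078 -0.    -0.   ]
0.95 [-0.     -0.0563  0.0099] [-0.108 -0.    -0.   ]
0.8 [-0.     -0.0666  0.017 ] [-0.138 -0.    -0.   ]
0.65 [-0.     -0.0758  0.0255] [-0.168 -0.    -0.   ]
0.5 [-0.     -0.0835  0.0353] [-0.198 -0.    -0.   ]
0.4 [-0.     -0.0879  0.0424] [-0.218 -0.    -0.   ]
0.3 [-0.     -0.0915  0.0499] [-0.238 -0.    -0.   ]
0.2 [-0.     -0.0943  0.0578] [-0.258 -0.    -0.   ]
0.1 [-0.     -0.0963  0.0659] [-0.278 -0.    -0.   ]
0.05 [-0.    -0.097  0.07 ] [-0.288 -0.    -0.   ]
0 [-0.     -0.0975  0.0741] [-0.298 -0.    -0.   ]
-0.02 [-0.     -0.0977  0.0758] [-0.302 -0.    -0.   ]
```

In the tool's units: -0.0963 m is -0.1284, -0.0943 m is -0.1257, -0.278 rad is -0.0442.

Request:
move_arm:
  plan:
    - {"delta_pos":[0,-0.0165,-0.0017],"turn":[0,0,0],"fingers":0.91}
    - {"delta_pos":[0,-0.0277,-0.0013],"turn":[-0.0029,0,0],"fingers":0.91}
    - {"delta_pos":[0,-0.0441,0.0011],"turn":[-0.0076,0,0],"fingers":0.91}
    - {"delta_pos":[0,-0.0601,0.006],"turn":[-0.0124,0,0],"fingers":0.91}
    - {"delta_pos":[0,-0.0751,0.0132],"turn":[-0.0172,0,0],"fingers":0.91}
    - {"delta_pos":[0,-0.0888,0.0227],"turn":[-0.022,0,0],"fingers":0.91}
    - {"delta_pos":[0,-0.1011,0.034],"turn":[-0.0267,0,0],"fingers":0.91}
    - {"delta_pos":[0,-0.1113,0.0471],"turn":[-0.0315,0,0],"fingers":0.91}
    - {"delta_pos":[0,-0.1172,0.0565],"turn":[-0.0347,0,0],"fingers":0.91}
    - {"delta_pos":[0,-0.122,0.0665],"turn":[-0.0379,0,0],"fingers":0.91}
    - {"delta_pos":[0,-0.1257,0.0771],"turn":[-0.0411,0,0],"fingers":0.91}
    - {"delta_pos":[0,-0.1284,0.0879],"turn":[-0.0442,0,0],"fingers":0.91}

```text
clock: 60.68
position: [0.5703, -0.104, 0.0929]
ee_rot: [0.672, 0.74, -0.007, -0.006]
ft_force: [2.1, 0.5, 2.6]
grip_width: 0.129
grasp_force: 21.0
```

In the tool's units: 0.008 m is 0.0107, 0.004 m is 0.0053, -0.02 rad is -0.0032.

Request:
move_arm:
  plan:
    - {"delta_pos":[0,-0.0011,0.0053],"turn":[-0.0016,0,0],"fingers":0.91}
    - {"delta_pos":[0,-0.0017,0.0107],"turn":[-0.0032,0,0],"fingers":0.91}
    - {"delta_pos":[0,-0.0017,0.0107],"turn":[-0.0032,0,0],"fingers":0.91}
    - {"delta_pos":[0,-0.0017,0.0107],"turn":[-0.0032,0,0],"fingers":0.91}

```text
clock: 61.18
position: [0.5661, -0.1044, 0.0835]
ee_rot: [0.672, 0.74, -0.002, -0.002]
ft_force: [-9.3, -0.5, 3.0]
grip_width: 0.127
grasp_force: 21.3
```

In the tool's units: 0.001 m is 0.0013.

Request:
move_arm:
  plan:
    - {"delta_pos":[0,0,0.0013],"turn":[0,0,0],"fingers":0.91}
    - {"delta_pos":[0,0,0.0013],"turn":[0,0,0],"fingers":0.91}

```text
clock: 61.42
position: [0.5661, -0.1044, 0.0831]
ee_rot: [0.672, 0.74, -0.002, -0.002]
ft_force: [-12.3, 0.9, 9.4]
grip_width: 0.129
grasp_force: 22.0
```

Reaction forces rise at the stop. I'll release, retreat and check.

In the tool's units: -0.236 m is -0.3147, -0.22 m is -0.2933.

Request:
move_arm:
  plan:
    - {"delta_pos":[0,0,0],"turn":[0,0,0],"fingers":0.8}
    - {"delta_pos":[0,0,0],"turn":[0,0,0],"fingers":0.7}
    - {"delta_pos":[0,0,0],"turn":[0,0,0],"fingers":0.6}
    - {"delta_pos":[0,0,0],"turn":[0,0,0],"fingers":0.6}
    - {"delta_pos":[0,0,-0.0267],"turn":[0,0,0],"fingers":0.6}
    - {"delta_pos":[0,0,-0.08],"turn":[0,0,0],"fingers":0.6}
    - {"delta_pos":[0,0,-0.1467],"turn":[0,0,0],"fingers":0.5}
    - {"delta_pos":[0,0,-0.2267],"turn":[0,0,0],"fingers":0.5}
    - {"delta_pos":[0,-0.04,-0.2933],"turn":[0,0,0],"fingers":0.4}
    - {"delta_pos":[0,-0.048,-0.3147],"turn":[0,0,0],"fingers":0.3}
    - {"delta_pos":[0,-0.048,-0.3147],"turn":[0,0,0],"fingers":0.3}
    - {"delta_pos":[0,-0.048,-0.3147],"turn":[0,0,0],"fingers":0.3}

```text
clock: 62.92
position: [0.5324, -0.1078, 0.3182]
ee_rot: [0.672, 0.74, -0.001, -0.001]
ft_force: [0.1, -0.2, -0.4]
grip_width: 0.703
grasp_force: 0.0
```

Request:
move_arm:
  plan:
    - {"delta_pos":[0,0,0],"turn":[0,0,0],"fingers":0.3}
    - {"delta_pos":[0,0,0],"turn":[0,0,0],"fingers":0.3}

```text
clock: 63.18
position: [0.5325, -0.1076, 0.3186]
ee_rot: [0.672, 0.74, -0.0, -0.001]
ft_force: [-0.4, -0.3, -1.3]
grip_width: 0.701
grasp_force: 0.0
```

```bash
python3 - <<'E'
from h import *
o=get_obs(); c=camera("wrist"); np.savez("w1.npz",**c,pos=o["position"],rot=o["ee_rot"])
c=camera("top"); save(c,"t13.png",(100,120,350,280),3); print(o["position"])
tray()
E
python3 meas.py
```

```text
[ 0.53251221 -0.10761641  0.31859087]
top 3600 [0.4334 0.2496] [0.183 0.287] 1.3
side 3691 [0.4357 0.2527] [0.179 0.285] 1.4
bench -8.410189094065768e-05
handle [283 140  12  59 615] [ 0.5655 -0.106 ] [0.012  0.0679] 5.4 z [0.09   0.0937 0.0955]
stagetop [  278    33   113   238 16292] [ 0.6178 -0.1007] [0.1194 0.2913] 5.4 z [0.0604 0.0619 0.0634]
stagetop [299  73  14  12  61] [ 0.5761 -0.0046] [0.0148 0.0112] 18.8 z [0.0551 0.0556 0.0565]
plate [250  68  31  28 806] [ 0.5301 -0.0125] [0.0355 0.0298] 4.9 z [0.0496 0.0509 0.0522]
plate [295  70  24  26 231] [ 0.5784 -0.0091] [0.0263 0.0279] 4.3 z [0.0495 0.0509 0.0522]
[ 0.53331331 -0.01862506  0.04871556]
[ 5.41864655e-01 -8.84695904e-02 -3.98618780e-04]
[ 0.54824245 -0.15902372  0.00149343]
[ 5.55718503e-01 -2.30513590e-01  4.42100346e-04]
```

View pics/t13.png

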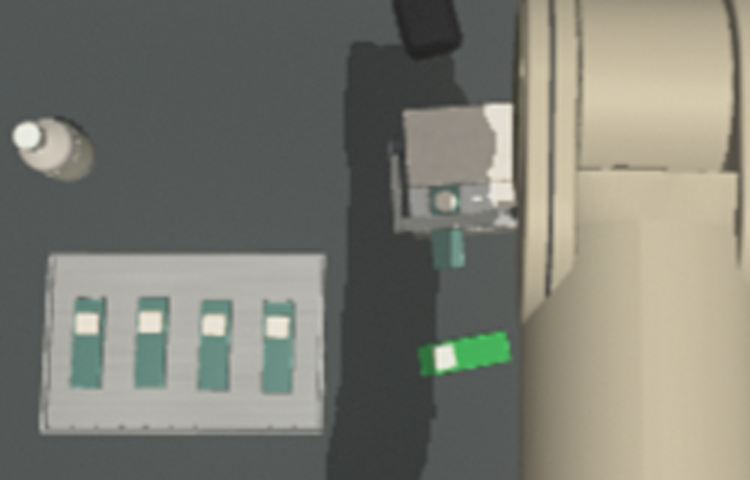

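The handle reads the same position and height as at the start, so the bar is fully down. The reference plate is home beneath it, disc at crop (445,200), and four plates lie separately in the tray at (88–278,345). Handing in.

```bash
python3 -c "
from workcell import hand_in
print(hand_in())"
```

```text
the job is handed in; nothing more can be done
None
```

The job is handed in: all four test plates lie flat, patch up and apart in the tray, the reference plate is fully home in bay3 with its disc up, and the clamp bar is fully down over it. Grip on the glass read at most 7.9 N, and the run took about 63 s.

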